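# Carry the slide tray on the lifter to the imaging stage

## Task

Using the slide lifter, take the loose slide tray from the draining rack and carry it level, balanced on the blade, to the height-adjustable stage. Set it down gently on the stage's two ledges, bring it fully home against the stop bar at the far end (the lifter's heel can push it), then draw the blade out and lay the lifter flat on the bench. Do not touch the tray with the gripper or arm, do not press hard on the stage, and leave the tub, bottle and timer where they are.

Things in the scene. Friction and masses are not known exactly. Their poses are not given: they have to be found in the camera images.
- lifter: Loose slide lifter, 0.22 kg: flat steel blade 154 x 46 x 4 mm lying on the bench, with a black upright grip 44 mm long (x), 18 mm wide (y), its top 50 mm above the blade's underside. Origin: blade's underside, below the grip's centre; +x to the blade's tip at +126 mm (back end -28), z up. Balance point at x = +21 mm. Grip it from above across the 18 mm width, about 34 mm up.
- lifter_heel (a point): Middle of the front face of the lifter's heel, at the blade's top, 52 mm ahead (x) of the grip's centre and 4 mm above the blade's underside. The heel is a low cross wall 46 mm wide, 12 mm higher than the blade's top. The tray rides on the 74 mm of blade ahead of it. Axes as the lifter's.
- tray: Loose slide tray, about 0.22 kg (varies by a fifth): flat dark metal plate 84 mm (x) by 108 mm (y), 8 mm thick, three glass slides on top. Origin: centre of its flat underside; z up. It starts across the two rails of the draining rack, within 5 mm of the middle and 3 degrees of square. With its near edge on the heel it overhangs the blade's tip by 10 mm, so the heel can push it to a stop.
- rack: White draining rack, fixed: two rails along x, 90 mm long, tops at 40 mm, on a base 100 x 124 x 6 mm. Rails at y = -59 to -31 and +31 to +59 mm; the 62 mm wide channel between them is open at both ends, its floor 34 mm below the rail tops, so the blade passes under the tray. Origin: centre of the underside; the -x end faces the robot, z up.
- stage: Height-adjustable stage, fixed and locked. Pose of its grey foot, 120 x 130 mm: origin centre of the underside, -x end faces the robot, z up. The metal platform on its column is NOT reported: its two ledges lie 79 to 119 mm above the bench, differently each time; feel for them (the tray's weight leaves the lifter, the tray stops following it down). A tray fully home has its origin at x = 0, y = 0.
- stage_channel (a point): Point on the stage's axis at bench level, below the open near end of the platform's channel (x = -54 mm from the stage's origin); axes as the stage's. Ledges run from here 96 mm to +x, at y = -65 to -31 and +31 to +65 mm. Between them a 62 mm wide channel for the blade, floor 16 mm below the ledge tops, open at this end, closed at the far end by the stop bar.
- stage_stop (a point): Point at bench level below the stop bar's face (x = +42 mm from the stage's origin); axes as the stage's. The bar spans the far end of the platform, 12 mm higher than the ledges; home, the tray's far edge is against it. Side guides, 7 mm higher than the ledges, inner faces at y = +-59 mm, run from here 70 mm to -x (5 mm play each side of the tray).
- tub: Bystander: yellow plastic tub, 96 mm across, 100 mm high. Origin: centre of its underside.
- bottle: Bystander: clear glass bottle with a blue cap, 70 mm across, 150 mm high. Origin: centre of its underside.
- timer: Bystander: small white bench timer lying flat, 60 x 75 mm, 16 mm high. Origin: centre of its underside.
Things that resemble listed ones, but are neither listed nor needed, are in the scene too. What is meant by the lifter is not red, and is the smaller of those in its own colour. Of the things shaped like the tray, the metal one is meant.

How it is judged (in metres and radians):
On the way, in this order (a step that is already met when the one before it is completed fails the run):
1. the tray rides on the lifter, clear above the rack (contact force between tray and lifter above 1 N and contact force between tray and rack below 0.05 N and z of tray in the frame of rack above 0.055 m), for 0.2 s.
2. the tray stands level on the stage (contact force between tray and stage above 1 N and horizontal distance between tray and stage below 0.03 m and angle between tray's own z axis and vertical below 0.04 rad), for 0.2 s.
At the end, for the whole second after the job is handed in: The tray lies flat on the stage's ledges between the guides, its far edge within 3 mm of the stop bar, square to it within 4 degrees and at rest; the lifter lies flat on the bench, released (x of tray in the frame of stage between -0.003 and 0.003 m and y of tray in the frame of stage between -0.008 and 0.008 m and angle between the x axis of tray and the x axis of stage, either way round below 0.07 rad and angle between tray's own z axis and vertical below 0.03 rad and contact force between tray and stage above 1 N and linear speed of each of tray, lifter below 0.02 m/s and angle between lifter's own z axis and vertical below 0.06 rad and height (world z) of lifter below 0.006 m); the robot touches nothing.
It fails at once if the tray is tipped more than 12 degrees (angle between tray's own z axis and vertical above 0.21 rad).
It fails at once if the gripper or arm touches the tray (contact force between any of the fingers, the arm and tray above 0.5 N).
It fails at once if the lifter is pressed hard on the stage (over 40 N) (contact force between lifter and stage above 40 N).
It fails at once if the tray is pressed hard on the stage (over 40 N) (contact force between tray and stage above 40 N).
It fails at once if a bystander is moved more than 25 mm (distance of any of tub, bottle, timer from where it was at the start of the episode above 0.025 m).
It also fails if it takes over 67 s, if anything falls off the work surface, if the arm or the gripper's body presses on something with over 40 N, if the wrist force passes 120 N, or if a joint passes its speed limit or range.

## Robot

A 6-joint arm with a two-finger parallel gripper is mounted at the origin on the work surface. World frame = base frame: x ahead of the robot, y to its left, z up, the work surface at z = 0. Lengths are in mm, angles in rad, forces in N, time in s.
With the tool pointing down it reaches from about 350 to 975 mm from the base axis. Payload 4.9 kg.
Tool frame: the origin (TCP) lies at the very end of the fingers, on their centre line; the grasp point (between the pads) lies 19 mm behind it (r.grip_depth is the distance from the TCP to the grasp point, in mm); x points along the fingers, y is the direction in which the jaws open and shut, and the axes are right-handed (so a half turn about x gives the same grasp; the last joint's range is limited). The gripper opens to 85 mm and grips with 20 to 120 N. Pads are 22 mm wide; open, the fingers measure 114 mm over their backs; the gripper's body (76 mm by 85 mm) begins 54 mm behind the grasp point. The pads swing forward as they close: fully open they stand 13 mm farther back than shut.
Start: joints at [-1.462, 0.053, 1.613, -0, 1.476, -0.119], TCP at [141.143, -608.835, 231.304] pointing down, gripper open.
Joint ranges: [-3.01, 3.01], [-1.01, 2.22], [0.06, 2.58], [-1.02, 4.17], [0.09, 2.62], [-3.14, 3.14]. Speed limits (rad/s): [2.57, 2.57, 3.14, 3.14, 3.14, 3.14].

## Interface

Orientations are given as [roll, pitch, yaw] about the fixed x, y, z axes, in that order (R = Rz(yaw) Ry(pitch) Rx(roll)).
In Python, from workcell import r gives the robot as it stands. The module is installed in compiled form; this text tells all that it offers.
- The arm moves only by the shell command python3 -m handwheel 'ROWS' [FORCE]. ROWS is JSON, a list of rows, each an object of numbers: "dx", "dy", "dz": the shift along the tool's x, y, z in mm; "rx", "ry", "rz": the turn, a rotation vector about the tool's x, y, z in rad; "grip": the opening, from 0 (shut) to 1 (fully open). In form: [{"dx": .., "dy": .., "dz": .., "rx": .., "ry": .., "rz": .., "grip": ..}, ...]. A call has 1 to 8 rows; each row is the pose to reach, as a shift and turn from the pose commanded when the call began, along the tool's axes at that moment; what a row does not reach only later rows make up. A row lasts 1/8 s, in which the tool goes at most 62.5 mm and 10.7 degrees, less where a joint would pass 70% of its speed; a pose out of reach is approached as far as the arm can. A call with a gripper value outside its range is refused whole. The fingers move at their own pace and stop on an object; FORCE is the grip in N (left out, the last holds). Time passes only in rows, so rows that repeat a pose let the fingers close. It gives the time, the measured TCP pose, the force and the opening at its end, in the units of the state.
- r.read_state(): the state, without advancing time (a new reading comes with each control period).
- r.grab_frame(name): name is "side" or "top"; returns the picture (420x560x3 uint8, blue, green, red); there is no depth.
- r.calibration(name): a dict with "intrinsics" (3x3 intrinsics, pixels), "R" (3x3) and "t" (3): a world point X has camera coordinates R X + t. Camera axes: x right, y down, z forward; pixel columns grow to the right and rows downward; lengths in mm; the calibration is good to about 2 mm. A picture is of the moment at which its call begins. calibration takes no time and is no camera call.
- r.hand_in(): hands the job in, once; it reports no verdict.
The state is a dict: "time_s": time; "joints": joint angles; "qvel": joint speeds; "joint_efforts": joint torques, N m; "tcp_pos": TCP position; "eef_rot": TCP orientation; "force": force on the tool from outside, world axes, zero at the start; "wrist_torque": the same for the moment, N m; "width": finger opening in mm.
Only numpy, scipy, OpenCV 4.12 (cv2) and the standard library are available. Lean on these libraries where they do the work, as an engineer would, in place of code of your own. Each camera call takes 0.05 s, during which the arm holds its last target.

## Working session

There is one attempt and no reset: what is moved stays moved. The work goes in short steps, Python scripts to look and compute and a shell command to move; the robot and the scene stay as the last step left them, time stands still between calls to the robot, and variables do not carry over. Pictures are saved under pics/ and viewed, and the job is handed in when it is done.

```bash
ls; mkdir -p pics; python3 - <<'E'
from workcell import r
import cv2
for n in("side","top"):
    cv2.imwrite(f"pics/{n}0.png",r.grab_frame(n)); c=r.calibration(n); print(n,c)
print(r.read_state())
E
```

```text
pics
side {'intrinsics': array([[527.51540567,   0.        , 290.22139387],
       [  0.        , 527.51540567, 208.06195417],
       [  0.        ,   0.        ,   1.        ]]), 'R': array([[-0.89828125, -0.43917397,  0.01473178],
       [-0.32434604,  0.64004938, -0.69651736],
       [ 0.29646323, -0.63044668, -0.71738869]]), 't': array([ 505.8197069 ,  220.54308043, 1628.9169069 ])}
top {'intrinsics': array([[545.08443826,   0.        , 273.10322962],
       [  0.        , 545.08443826, 207.76197062],
       [  0.        ,   0.        ,   1.        ]]), 'R': array([[ 0.02647612, -0.99960311, -0.00962459],
       [-0.99410045, -0.02531489, -0.10546774],
       [ 0.10518224,  0.01236018, -0.99437615]]), 't': array([   6.28614377,  552.69610548, 1811.52194102])}
{'time_s': 0.1, 'joints': array([-1.46200805e+00,  5.32833189e-02,  1.61415710e+00, -2.50709412e-05,
        1.47602246e+00, -1.19016161e-01]), 'qvel': array([ 0.00153207, -0.00158391, -0.00196425, -0.00162566,  0.0007697 ,
       -0.00061518]), 'joint_efforts': array([ 4.82846190e-06, -3.94904387e+01, -3.71364927e+01, -1.57079662e-04,
        3.88653614e-03, -7.36844186e-08]), 'tcp_pos': array([ 141.07084666, -608.28538464,  230.19038916]), 'eef_rot': array([-1.67647055,  1.56892593,  1.69292893]), 'force': array([ 0.68562241, -0.14875133, -0.93417978]), 'wrist_torque': array([ 0.02685586, -0.02584777, -0.07348674]), 'width': 85.36239380869976}
```

View pics/side0.png

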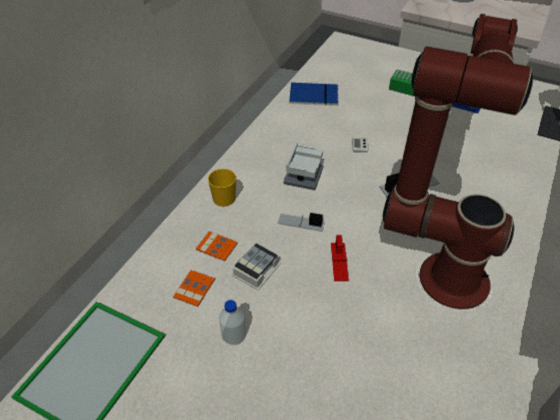

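View pics/top0.png

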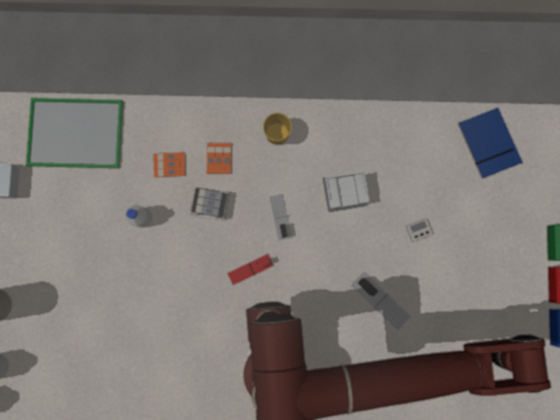

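```bash
python3 - <<'E'
import cv2,numpy as np
t=cv2.imread("pics/top0.png");s=cv2.imread("pics/side0.png")
def c(im,x,y,w,h,k): return cv2.resize(im[y:y+h,x:x+w],None,fx=k,fy=k,interpolation=cv2.INTER_CUBIC)
cv2.imwrite("pics/tc1.png",c(t,180,160,200,150,4))
cv2.imwrite("pics/sc1.png",c(s,220,130,200,150,4))
E
```

```text
(no output)
```

View pics/tc1.png

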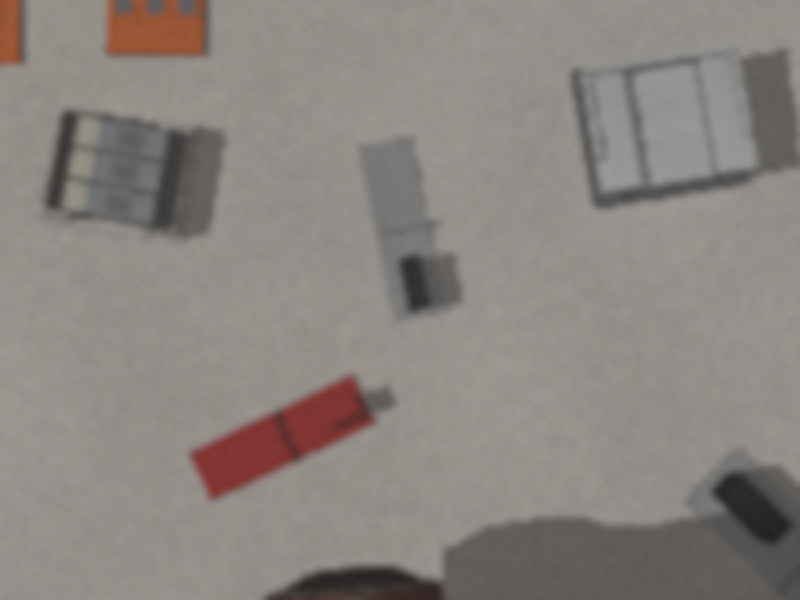

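View pics/sc1.png

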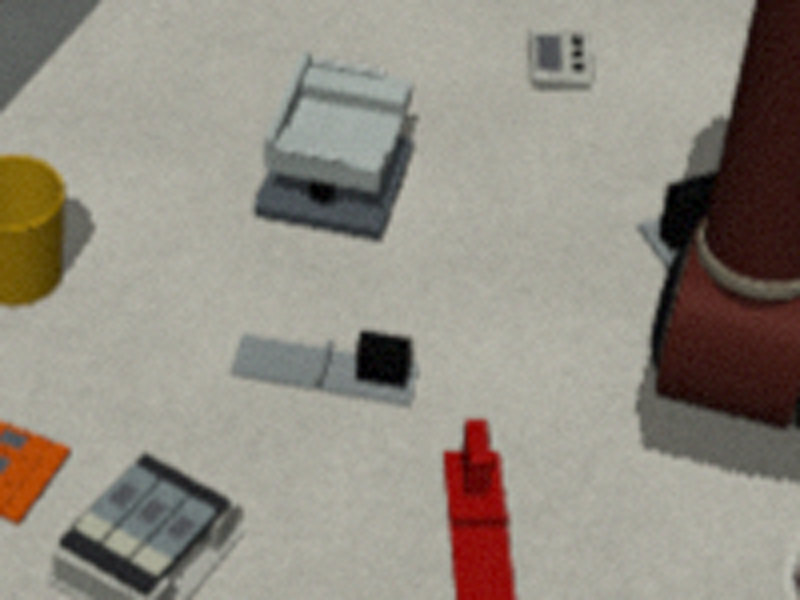

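```bash
cat > h.py <<'E'
import cv2,numpy as np
from workcell import r
def cal(n):
    c=r.calibration(n); return c["intrinsics"],c["R"],c["t"]
def ray(n,uv):
    K,R,t=cal(n); d=R.T@np.linalg.inv(K)@np.array([uv[0],uv[1],1.]); return -R.T@t,d
def plane(n,uv,z):
    o,d=ray(n,uv); return o+d*(z-o[2])/d[2]
def proj(n,X):
    K,R,t=cal(n); p=K@(R@np.asarray(X,float)+t); return p[:2]/p[2]
def tri(a,b):
    o1,d1=ray("top",a);o2,d2=ray("side",b)
    s=np.linalg.lstsq(np.c_[d1,-d2],o2-o1,rcond=None)[0]
    p,q=o1+s[0]*d1,o2+s[1]*d2
    return (p+q)/2,np.linalg.norm(p-q)
def crop(im,x,y,w,h,k): return cv2.resize(im[y:y+h,x:x+w],None,fx=k,fy=k,interpolation=cv2.INTER_CUBIC)
E
python3 - <<'E'
from h import *
t=cv2.imread("pics/top0.png");s=cv2.imread("pics/side0.png")
cv2.imwrite("pics/t_stage.png",crop(t,315,160,70,60,11))
cv2.imwrite("pics/s_stage.png",crop(s,275,135,60,60,10))
cv2.imwrite("pics/t_rack.png",crop(t,180,175,60,50,11))
cv2.imwrite("pics/s_rack.png",crop(s,225,235,65,58,10))
# lifter masks: blade = bluish grey, saturation
for n,im,(x,y,w,h) in (("top",t,(260,185,45,60)),("side",s,(270,205,60,32))):
    sub=im[y:y+h,x:x+w].astype(int)
    print(n, "bench",np.median(sub[:8].reshape(-1,3),0))
    d=sub[...,0]-sub[...,2]
    m=((d>0)).astype(np.uint8); 
    nn,l,st,ce=cv2.connectedComponentsWithStats(m)
    print(st[1:][st[1:,4]>20],ce[1:][st[1:,4]>20])
    cv2.imwrite(f"pics/m_{n}.png",crop((m*255),0,0,w,h,8))
E
```

```text
top bench [140. 146. 152.]
[] []
side bench [161. 172. 173.]
[[  8   9  46  17 436]] [[30.87385321 16.49082569]]
```

View pics/t_stage.png

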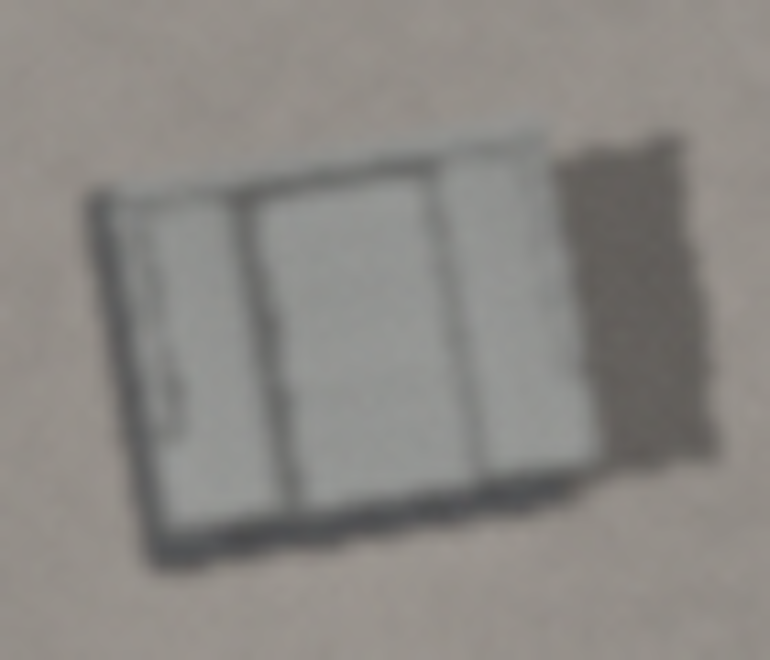

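View pics/s_stage.png

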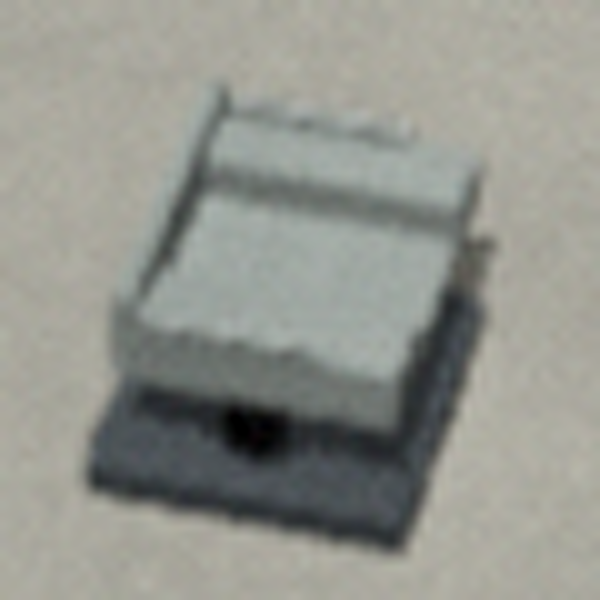

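View pics/t_rack.png

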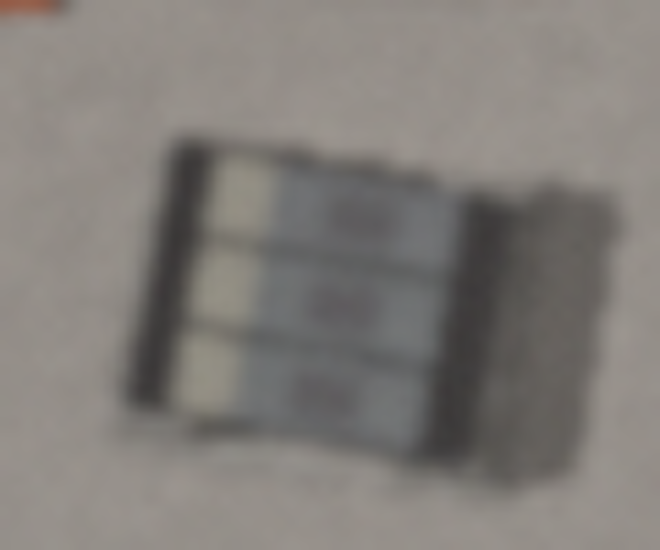

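View pics/s_rack.png

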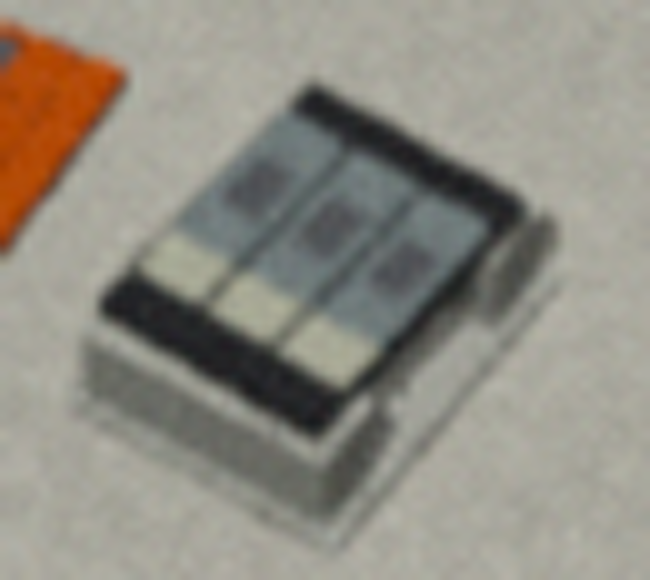

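View pics/m_top.png

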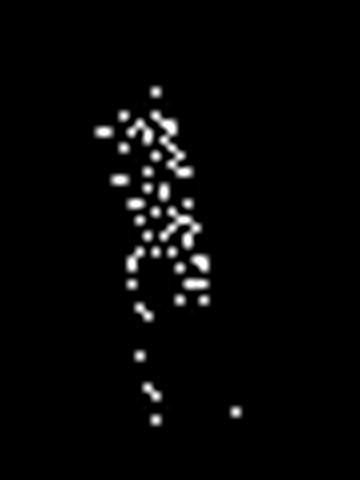

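View pics/m_side.png

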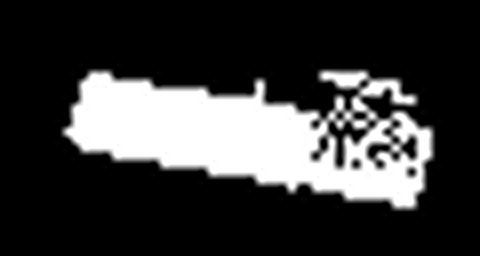

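```bash
python3 - <<'E'
from h import *
np.set_printoptions(precision=1,suppress=True)
P=lambda x,y,k,p:((p[0]+.5)/k-.5+x,(p[1]+.5)/k-.5+y)
T=lambda p:P(180,160,4,p)
S=lambda p:P(220,130,4,p)
print("lifter top");
for p in((361,148),(413,138),(398,320)): print(plane("top",T(p),4)[:2])
print("side")
for p in((247,335),(232,375),(413,405)): print(plane("side",S(p),4)[:2])
print("stage tri")
TS=lambda p:P(315,160,11,p); SS=lambda p:P(275,135,10,p)
tp=[(165,525),(600,465),(95,195),(545,135)]
sp=[(115,318),(405,385),(218,90),(478,165)]
for a,b in zip(tp,sp): print(tri(TS(a),SS(b)))
print("foot side z?")
for p in((95,487),(402,550)): print(plane("side",SS(p),0)[:2])
print("foot top")
for p in ((155,570),): print(plane("top",TS(p),0)[:2])
print("tray")
TR=lambda p:P(180,175,11,p); SR=lambda p:P(225,235,10,p)
# NL(+x+y),  -x+y, -x-y, +x-y
tp=[(178,138),(132,408),(465,465),(512,192)]
sp=[(105,315),(318,435),(522,210),(312,88)]
# order in side: 
for a in tp: print("top z48",plane("top",TR(a),48)[:2])
for b in sp: print("side z48",plane("side",SR(b),48)[:2])
E
```

```text
lifter top
[593.2  33. ]
[602.9 -11.3]
[446.6  -2.4]
side
[600.6  -7.4]
[590.9  39.8]
[441.2   2. ]
stage tri
(array([ 596.4, -144. ,  106.1]), np.float64(99.01436459713895))
(array([ 599.4, -314.5,  -58.3]), np.float64(16.822085146029295))
(array([ 620.9, -135.1,  212.7]), np.float64(19.863120654011944))
(array([ 626.5, -288.7,   77.5]), np.float64(97.33107042168969))
foot side z?
[ 661.6 -150.4]
[ 548.3 -170.8]
foot top
[ 547.9 -169.5]
tray
top z48 [613.6 282.2]
top z48 [530.4 292.8]
top z48 [515.6 190.8]
top z48 [599.5 179.5]
side z48 [607.9 289.2]
side z48 [529.1 299.6]
side z48 [514.  196.4]
side z48 [595.2 182.4]
```

```bash
python3 - <<'E'
from h import *
np.set_printoptions(precision=1,suppress=True)
P=lambda x,y,k,p:((p[0]+.5)/k-.5+x,(p[1]+.5)/k-.5+y)
TS=lambda p:P(315,160,11,p); SS=lambda p:P(275,135,10,p)
for a,b in (((165,525),(405,375)),((600,465),(480,165)),((95,195),(118,305)),((545,135),(218,90))): print(tri(TS(a),SS(b)))
for z in (80,100,120):
  print(z,[plane("top",TS(p),z)[:2] for p in ((165,525),(600,465),(95,195),(545,135))])
  # channel edges
  print([plane("top",TS(p),z)[:2] for p in ((285,505),(240,200),(485,470),(437,170))])
# foot bottom: visible dark left edge in top
print([plane("top",TS(p),0)[:2] for p in ((155,570),(88,200),(575,505))])
E
```

```text
(array([ 550.8, -164.7,   88.7]), np.float64(3.1839701009703965))
(array([ 575.8, -294.6,   77.1]), np.float64(1.710682002215826))
(array([ 648.9, -141. ,  100.2]), np.float64(0.30804001292196037))
(array([ 673. , -275.2,   90.2]), np.float64(1.9356148892229235))
80 [array([ 553.3, -165.1]), array([ 574.6, -294.4]), array([ 652.3, -142.5]), array([ 673.9, -277.1])]
[array([ 560.2, -200.7]), array([ 651.9, -186. ]), array([ 572.2, -260.2]), array([ 662.5, -244.9])]
100 [array([ 551.1, -163.2]), array([ 572.2, -291.1]), array([ 649., -141.]), array([ 670.4, -274. ])]
[array([ 558. , -198.5]), array([ 648.6, -183.9]), array([ 569.8, -257.3]), array([ 659.1, -242.1])]
120 [array([ 548.9, -161.4]), array([ 569.8, -287.8]), array([ 645.7, -139.4]), array([ 666.8, -270.9])]
[array([ 555.7, -196.2]), array([ 645.3, -181.9]), array([ 567.4, -254.4]), array([ 655.6, -239.4])]
[array([ 547.9, -169.5]), array([ 663.9, -146.7]), array([ 571.6, -299.8])]
```

```bash
python3 - <<'E'
from h import *
np.set_printoptions(precision=3,suppress=True)
P=lambda x,y,k,p:((p[0]+.5)/k-.5+x,(p[1]+.5)/k-.5+y)
TR=lambda p:P(180,175,11,p); SR=lambda p:P(225,235,10,p)
print("base side z6",[plane("side",SR(p),6)[:2] for p in((78,405),(335,545),(560,283))])
print("rail top side z40: +y rail",[plane("side",SR(p),40)[:2] for p in((85,340),(320,465),(385,405))], "-y rail -x end",[plane("side",SR(p),40)[:2] for p in((553,218),(490,270))])
print("top base z6?",[plane("top",TR(p),6)[:2] for p in((118,435),(495,480))])
for n,f in(("top","pics/top0.png"),("side","pics/side0.png")):
    im=cv2.imread(f); x,y,w,h=(270,215,25,25) if n=="top" else (300,208,30,25)
    m=(im[y:y+h,x:x+w].max(2)<60).astype(np.uint8)
    k,l,st,ce=cv2.connectedComponentsWithStats(m); i=1+np.argmax(st[1:,4]); print(n,st[i],ce[i]+[x,y])
    for z in(25,40,50): print(z,plane(n,ce[i]+[x,y],z))
from scipy.spatial.transform import Rotation as Ro
s=r.read_state(); print(Ro.from_euler('xyz',s["eef_rot"]).as_matrix())
t=cv2.imread("pics/top0.png");s=cv2.imread("pics/side0.png")
a=crop(t,265,185,35,60,9);b=crop(s,270,205,62,35,9)
cv2.imwrite("pics/l_t.png",a);cv2.imwrite("pics/l_s.png",b)
E
```

```text
base side z6 [array([616.463, 295.924]), array([521.06 , 306.414]), array([505.59 , 186.984])]
rail top side z40: +y rail [array([612.055, 294.989]), array([526.346, 303.922]), array([519.54 , 275.787])] -y rail -x end [array([506.973, 189.166]), array([515.004, 216.051])]
top base z6? [array([525.83 , 303.616]), array([514.803, 185.805])]
top [11 10  6 12 43] [283.395 230.442]
25 [476.86  -16.014  25.   ]
40 [475.894 -15.9    40.   ]
50 [475.25  -15.825  50.   ]
side [  9   5  14  14 157] [315.389 219.433]
25 [477.682 -15.936  25.   ]
40 [472.627  -2.865  40.   ]
50 [469.256   5.849  50.   ]
[[-0.     0.226 -0.974]
 [ 0.002 -0.974 -0.226]
 [-1.    -0.002 -0.   ]]
```

View pics/l_t.png

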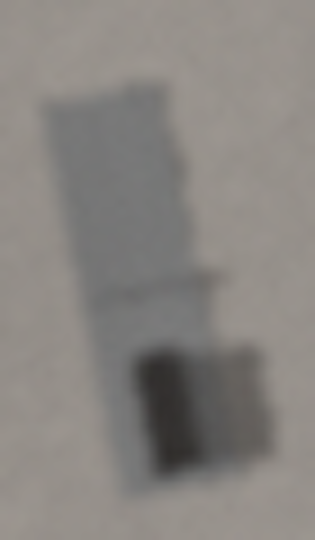

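View pics/l_s.png

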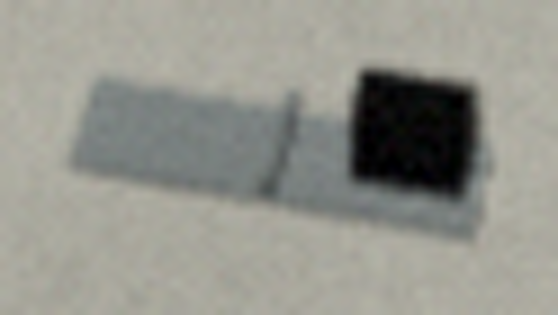

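```bash
python3 -m handwheel '[{"dy":-45,"dz":-41,"grip":1},{"dy":-90,"dz":-82,"grip":1},{"dy":-135,"dz":-123,"grip":1},{"dy":-180,"dz":-165,"grip":1},{"dy":-225,"dz":-206,"grip":1},{"dy":-270,"dz":-247,"grip":1},{"dy":-315,"dz":-288,"grip":1},{"dy":-360,"dz":-329,"grip":1}]' 60; python3 -m handwheel '[{"dy":-45,"dz":-41,"grip":1},{"dy":-90,"dz":-82,"grip":1},{"dy":-130,"dz":-119,"grip":1},{"dy":-142.4,"dz":-130.3,"rx":-0.008,"grip":1},{"dx":50,"dy":-142.4,"dz":-130.3,"rx":-0.008,"grip":1},{"dx":100,"dy":-142.4,"dz":-130.3,"rx":-0.008,"grip":1},{"dx":110,"dy":-142.4,"dz":-130.3,"rx":-0.008,"grip":1},{"dx":110,"dy":-142.4,"dz":-130.3,"rx":-0.008,"grip":1}]'
python3 - <<'E'
from h import *
s=r.read_state(); print(s)
t=r.grab_frame("top");q=r.grab_frame("side")
cv2.imwrite("pics/a.png",np.hstack([crop(t,255,180,60,70,6),crop(q,265,175,70,70,6)]))
E
```

```text
{'time_s': 0.1, 'joints': array([-1.46200805e+00,  5.32833189e-02,  1.61415710e+00, -2.50709412e-05,
        1.47602246e+00, -1.19016161e-01]), 'qvel': array([ 0.00153207, -0.00158391, -0.00196425, -0.00162566,  0.0007697 ,
       -0.00061518]), 'joint_efforts': array([ 4.82846190e-06, -3.94904387e+01, -3.71364927e+01, -1.57079662e-04,
        3.88653614e-03, -7.36844186e-08]), 'tcp_pos': array([ 141.07084666, -608.28538464,  230.19038916]), 'eef_rot': array([-1.67647055,  1.56892593,  1.69292893]), 'force': array([ 0.68562241, -0.14875133, -0.93417978]), 'wrist_torque': array([ 0.02685586, -0.02584777, -0.07348674]), 'width': 85.36239380869976}schema error: expected keys dx, dy, dz, rx, ry, rz, grip
schema error: expected keys dx, dy, dz, rx, ry, rz, grip
```

View pics/a.png

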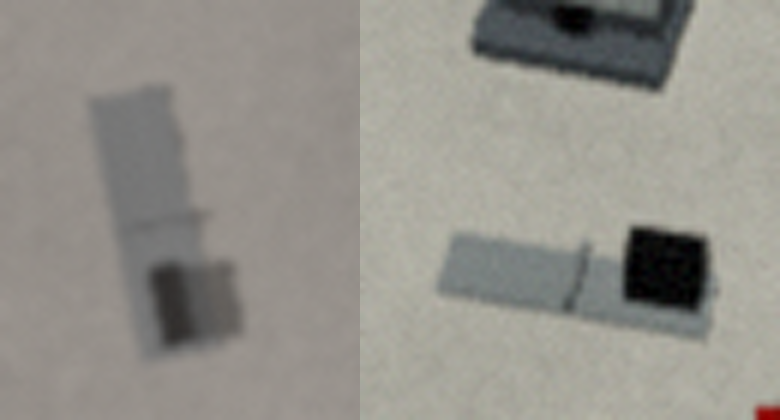

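All seven keys are required in every row; the arm has not moved. Retrying with full rows.

```bash
python3 -m handwheel '[{"dx":0,"dy":-45,"dz":-41,"rx":0,"ry":0,"rz":0,"grip":1},{"dx":0,"dy":-90,"dz":-82,"rx":0,"ry":0,"rz":0,"grip":1},{"dx":0,"dy":-135,"dz":-123,"rx":0,"ry":0,"rz":0,"grip":1},{"dx":0,"dy":-180,"dz":-165,"rx":0,"ry":0,"rz":0,"grip":1},{"dx":0,"dy":-225,"dz":-206,"rx":0,"ry":0,"rz":0,"grip":1},{"dx":0,"dy":-270,"dz":-247,"rx":0,"ry":0,"rz":0,"grip":1},{"dx":0,"dy":-315,"dz":-288,"rx":0,"ry":0,"rz":0,"grip":1},{"dx":0,"dy":-360,"dz":-329,"rx":0,"ry":0,"rz":0,"grip":1}]' 60
```

```text
time_s: 1.2
tcp_pos: [380.9, -182.0, 231.4]
eef_rot: [2.393, 1.57, -0.522]
force: [1.1, 0.4, 0.0]
width: 85.2
```

```bash
python3 -m handwheel '[{"dx":0,"dy":-45,"dz":-41,"rx":0,"ry":0,"rz":0,"grip":1},{"dx":0,"dy":-90,"dz":-82,"rx":0,"ry":0,"rz":0,"grip":1},{"dx":0,"dy":-130,"dz":-119,"rx":0,"ry":0,"rz":0,"grip":1},{"dx":0,"dy":-142.4,"dz":-130.3,"rx":-0.008,"ry":0,"rz":0,"grip":1},{"dx":50,"dy":-142.4,"dz":-130.3,"rx":-0.008,"ry":0,"rz":0,"grip":1},{"dx":100,"dy":-142.4,"dz":-130.3,"rx":-0.008,"ry":0,"rz":0,"grip":1},{"dx":130,"dy":-142.4,"dz":-130.3,"rx":-0.008,"ry":0,"rz":0,"grip":1},{"dx":130,"dy":-142.4,"dz":-130.3,"rx":-0.008,"ry":0,"rz":0,"grip":1}]'
python3 - <<'E'
from h import *
s=r.read_state(); print(s["tcp_pos"])
t=r.grab_frame("top");q=r.grab_frame("side")
cv2.imwrite("pics/a2.png",np.hstack([crop(t,255,180,60,70,6),crop(q,265,155,70,70,6)]))
E
```

```text
time_s: 2.2
tcp_pos: [472.5, -15.9, 98.3]
eef_rot: [-0.375, 1.564, 3.002]
force: [-0.2, 0.2, 0.4]
width: 85.4
[472.54282308 -15.89152018  98.32326475]
```

View pics/a2.png

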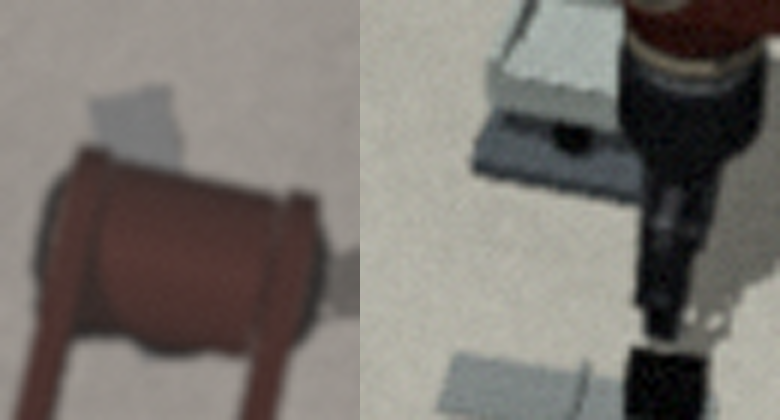

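```bash
python3 -m handwheel '[{"dx":30,"dy":0,"dz":0,"rx":0,"ry":0,"rz":0,"grip":1},{"dx":60,"dy":0,"dz":-1,"rx":0,"ry":0,"rz":0,"grip":1},{"dx":80,"dy":0,"dz":-1,"rx":0,"ry":0,"rz":0,"grip":1},{"dx":84,"dy":0,"dz":-1,"rx":0,"ry":0,"rz":0,"grip":1},{"dx":84,"dy":0,"dz":-1,"rx":0,"ry":0,"rz":0,"grip":1}]'
```

```text
time_s: 2.92
tcp_pos: [477.5, -15.9, 19.0]
eef_rot: [2.703, 1.568, -0.203]
force: [-0.5, 1.0, -0.2]
width: 85.5
```

```bash
python3 -m handwheel '[{"dx":3,"dy":0,"dz":1,"rx":0,"ry":0,"rz":0,"grip":1},{"dx":3,"dy":0,"dz":1,"rx":0,"ry":0,"rz":0,"grip":0.3},{"dx":3,"dy":0,"dz":1,"rx":0,"ry":0,"rz":0,"grip":0},{"dx":3,"dy":0,"dz":1,"rx":0,"ry":0,"rz":0,"grip":0},{"dx":3,"dy":0,"dz":1,"rx":0,"ry":0,"rz":0,"grip":0},{"dx":3,"dy":0,"dz":1,"rx":0,"ry":0,"rz":0,"grip":0},{"dx":3,"dy":0,"dz":1,"rx":0,"ry":0,"rz":0,"grip":0}]' 80; python3 -c "
from h import *
s=r.read_state();print(s['tcp_pos'],s['eef_rot'],s['force'],s['wrist_torque'],s['width'])"
```

```text
time_s: 3.8
tcp_pos: [475.4, -15.7, 14.5]
eef_rot: [2.663, 1.57, -0.243]
force: [1.0, 1.0, 1.7]
width: 17.0
[475.37204446 -15.74397065  14.53301386] [ 2.66275154  1.57030806 -0.24303101] [0.95105561 0.96387654 1.70742955] [-0.03372545  0.01485748  0.04524951] 16.96361528516752
```

```bash
python3 -m handwheel '[{"dx":-20,"dy":0,"dz":0,"rx":0,"ry":0,"rz":0,"grip":0},{"dx":-50,"dy":0,"dz":0,"rx":0,"ry":0,"rz":0,"grip":0},{"dx":-80,"dy":0,"dz":0,"rx":0,"ry":0,"rz":0,"grip":0},{"dx":-100,"dy":0,"dz":0,"rx":0,"ry":0,"rz":0,"grip":0},{"dx":-100,"dy":0,"dz":0,"rx":0,"ry":0,"rz":0,"grip":0},{"dx":-100,"dy":0,"dz":0,"rx":0,"ry":0,"rz":0,"grip":0}]'
python3 - <<'E'
from h import *
s=r.read_state();print(s['tcp_pos'],s['eef_rot'],s['force'],s['wrist_torque'],s['width'])
t=r.grab_frame("top");q=r.grab_frame("side")
cv2.imwrite("pics/t3.png",t);cv2.imwrite("pics/s3.png",q)
cv2.imwrite("pics/a3.png",np.hstack([crop(t,250,170,60,80,7),crop(q,255,145,75,80,5) if 0 else cv2.resize(crop(q,255,155,54,80,7),(378,560))]))
E
```

```text
time_s: 4.55
tcp_pos: [474.0, -15.5, 112.7]
eef_rot: [-0.423, 1.568, 2.954]
force: [-0.5, 0.2, -2.5]
width: 16.9
[474.04135567 -15.47794939 112.69355703] [-0.42337115  1.56817375  2.95404305] [-0.46478842  0.17886627 -2.47925904] [ 0.01989024  0.07844766 -0.02090835] 16.912162753580112
```

View pics/a3.png

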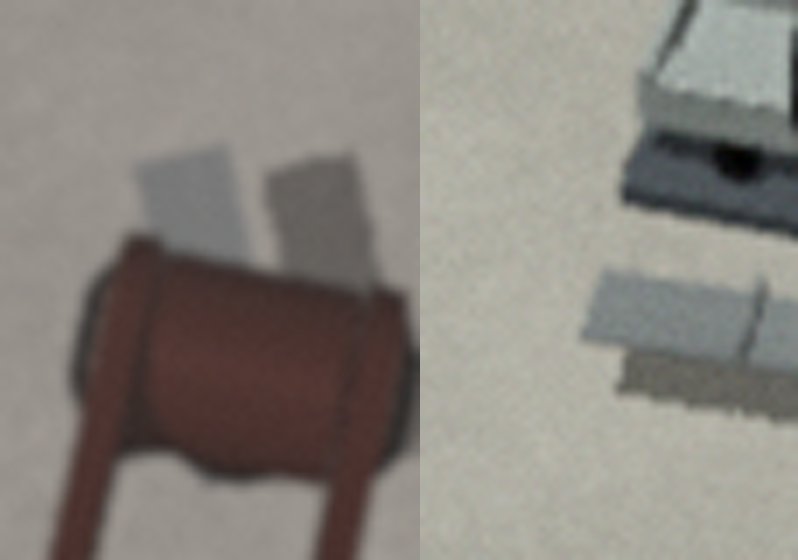

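```bash
python3 - <<'E'
from h import *
np.set_printoptions(precision=1,suppress=True)
P=lambda x,y,k,p:((p[0]+.5)/k-.5+x,(p[1]+.5)/k-.5+y)
T=lambda p:P(250,170,7,p); S=lambda p:P(255,155,7,p)
a=[(137,163),(226,145)]; b=[(163,340),(185,269)]
for i in(0,1):
    print(tri(T(a[i]),S(b[i])),plane("top",T(a[i]),102),plane("side",S(b[i]),102))
E
```

```text
(array([593.5,  33.9,  94.5]), np.float64(1.1685103899485392)) [593.1  33.9 102. ] [589.5  40.3 102. ]
(array([602.5,  -7.3, 100.8]), np.float64(0.5101647288384012)) [602.5  -7.2 102. ] [601.6  -6.2 102. ]
```

```bash
python3 -m handwheel '[{"dx":0,"dy":-30,"dz":3,"rx":0.04,"ry":0,"rz":0,"grip":0},{"dx":0,"dy":-80,"dz":8,"rx":0.1,"ry":0,"rz":0,"grip":0},{"dx":0,"dy":-130,"dz":14,"rx":0.16,"ry":0,"rz":0,"grip":0},{"dx":0,"dy":-180,"dz":20,"rx":0.22,"ry":0,"rz":0,"grip":0},{"dx":0,"dy":-230,"dz":25,"rx":0.28,"ry":0,"rz":0,"grip":0},{"dx":0,"dy":-270,"dz":30,"rx":0.33,"ry":0,"rz":0,"grip":0},{"dx":0,"dy":-293.5,"dz":32,"rx":0.354,"ry":0,"rz":0,"grip":0},{"dx":0,"dy":-293.5,"dz":32,"rx":0.354,"ry":0,"rz":0,"grip":0}]'
cat >> h.py <<'E'
from scipy.spatial.transform import Rotation as Ro
def st():
    s=r.read_state(); M=Ro.from_euler('xyz',s['eef_rot']).as_matrix()
    f=-M[:,2]; yaw=np.arctan2(f[1],f[0])
    print("t%.2f"%s['time_s'],"tcp",np.round(s['tcp_pos'],1),"yaw %.4f pitchup %.4f roll %.4f"%(yaw,f[2],M[2,1]),"F",np.round(s['force'],2),"M",np.round(s['wrist_torque'],3),"w%.1f"%s['width'])
    return s,yaw
E
python3 - <<'E'
from h import *
st();st()
t=r.grab_frame("top");q=r.grab_frame("side");st()
cv2.imwrite("pics/t4.png",t);cv2.imwrite("pics/s4.png",q)
cv2.imwrite("pics/a4.png",np.hstack([crop(t,170,170,80,100,5),crop(q,215,180,80,100,5)]))
E
```

```text
time_s: 5.65
tcp_pos: [374.2, 262.9, 113.1]
eef_rot: [0.575, 1.569, -2.681]
force: [0.3, -0.2, -2.0]
width: 17.2
t5.65 tcp [374.2 262.9 113.1] yaw -0.1150 pitchup -0.0019 roll 0.0012 F [ 0.33 -0.2  -2.01] M [-0.003 -0.016  0.015] w17.2
t5.65 tcp [374.2 262.9 113.1] yaw -0.1150 pitchup -0.0019 roll 0.0012 F [ 0.33 -0.2  -2.01] M [-0.003 -0.016  0.015] w17.2
t5.75 tcp [375.  261.7 113.4] yaw -0.1175 pitchup -0.0013 roll 0.0013 F [-0.18 -0.68 -1.95] M [ 0.052  0.042 -0.023] w17.1
```

View pics/a4.png

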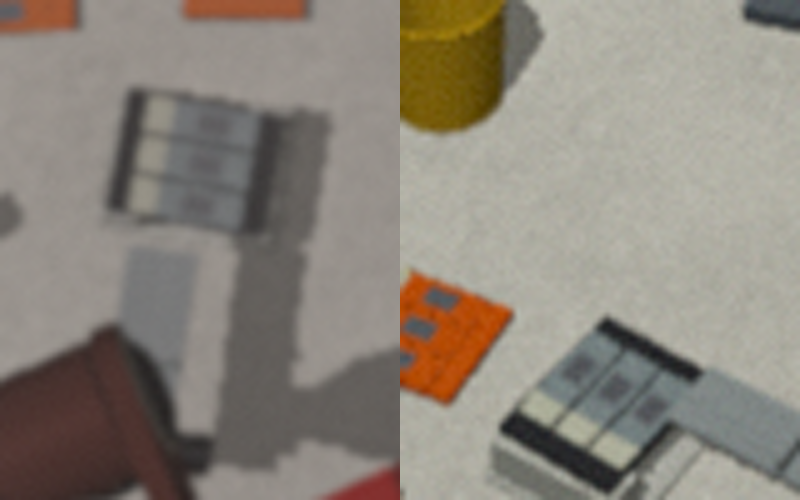

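```bash
python3 - <<'E'
from h import *
t=cv2.imread("pics/t4.png");q=cv2.imread("pics/s4.png")
cv2.imwrite("pics/a5.png",crop(t,185,180,50,65,9))
cv2.imwrite("pics/a6.png",crop(q,225,235,80,60,9))
E
```

```text
(no output)
```

View pics/a5.png

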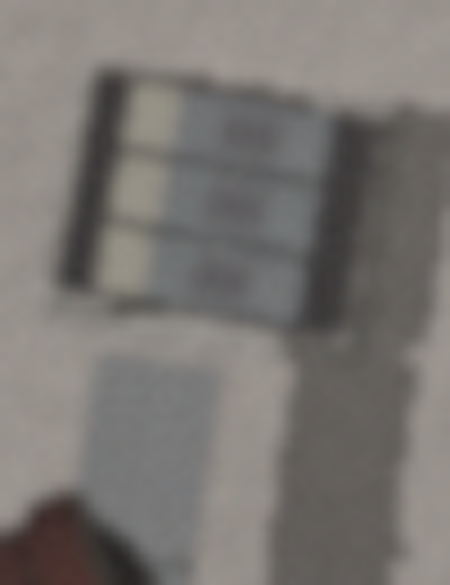

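View pics/a6.png

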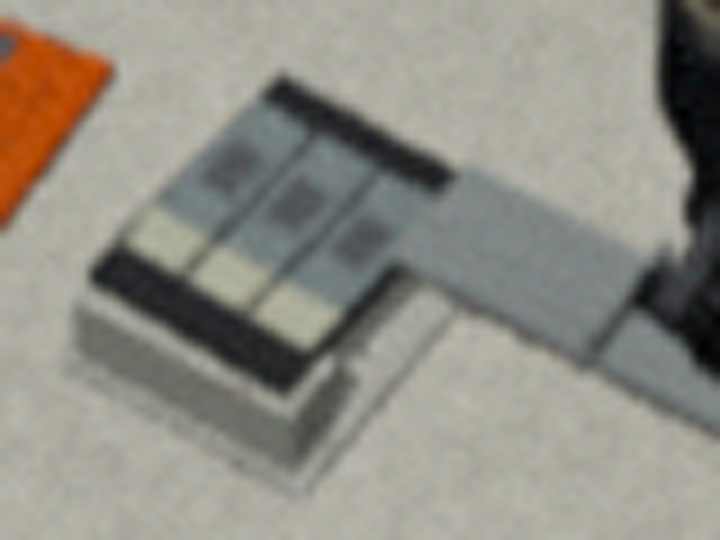

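```bash
python3 - <<'E'
from h import *
np.set_printoptions(precision=1,suppress=True)
P=lambda x,y,k,p:((p[0]+.5)/k-.5+x,(p[1]+.5)/k-.5+y)
T=lambda p:P(185,180,9,p); S=lambda p:P(225,235,9,p)
print("tip top",[plane("top",T(p),102.5)[:2] for p in((92,360),(225,365))])
print("tip side", [plane("side",S(p),102.5)[:2] for p in((390,262),(465,170))])
print("expected tip", np.array([375,262])+126*np.array([np.cos(.117),-np.sin(.117)]))
print("tray top",np.mean([plane("top",T(p),48)[:2] for p in((100,68),(60,288),(332,330),(375,112))],0))
print([plane("top",T(p),48)[:2] for p in((100,68),(60,288),(332,330),(375,112))])
ps=((92,278),(288,390),(450,190),(280,75))
print("tray side",np.mean([plane("side",S(p),48)[:2] for p in ps],0),[plane("side",S(p),48)[:2] for p in ps])
print("heel side bottom/top",[plane("side",S(p),102.5)[:2] for p in((597,352),)])
E
```

```text
tip top [array([499.7, 272.3]), array([499.2, 224.4])]
tip side [array([503. , 274.1]), array([498.8, 229.2])]
expected tip [500.1 247.3]
tray top [565.3 236.9]
[array([613.5, 282.4]), array([530.6, 293.9]), array([517.6, 192.1]), array([599.5, 179.1])]
tray side [563.7 241.8] [array([609.8, 287.6]), array([528.8, 298.9]), array([519.8, 199.9]), array([596.3, 180.8])]
heel side bottom/top [array([427.4, 276.5])]
```

```bash
python3 -m handwheel '[{"dx":25,"dy":2,"dz":0,"rx":0,"ry":0,"rz":0,"grip":0},{"dx":55,"dy":2,"dz":0,"rx":0,"ry":0,"rz":0,"grip":0},{"dx":74,"dy":2,"dz":0,"rx":0,"ry":0,"rz":0,"grip":0},{"dx":77,"dy":2,"dz":0,"rx":0,"ry":0,"rz":0,"grip":0},{"dx":77,"dy":2,"dz":0,"rx":0,"ry":0,"rz":0,"grip":0},{"dx":77,"dy":2,"dz":0,"rx":0,"ry":0,"rz":0,"grip":0}]'; python3 -c "
from h import *
st()"
python3 -m handwheel '[{"dx":0,"dy":0,"dz":-10,"rx":0,"ry":0,"rz":0,"grip":0},{"dx":0,"dy":0,"dz":-24,"rx":0,"ry":0,"rz":0,"grip":0},{"dx":0,"dy":0,"dz":-40,"rx":0,"ry":0,"rz":0,"grip":0},{"dx":0,"dy":0,"dz":-56,"rx":0,"ry":0,"rz":0,"grip":0},{"dx":0,"dy":0,"dz":-72,"rx":0,"ry":0,"rz":0,"grip":0},{"dx":0,"dy":0,"dz":-80,"rx":0,"ry":0,"rz":0,"grip":0},{"dx":0,"dy":0,"dz":-80,"rx":0,"ry":0,"rz":0,"grip":0},{"dx":0,"dy":0,"dz":-80,"rx":0,"ry":0,"rz":0,"grip":0}]'
python3 - <<'E'
from h import *
st()
t=r.grab_frame("top");q=r.grab_frame("side");st()
cv2.imwrite("pics/t7.png",t);cv2.imwrite("pics/s7.png",q)
cv2.imwrite("pics/a7.png",np.hstack([crop(t,180,170,60,80,6),crop(q,225,225,70,80,6)]))
E
```

```text
time_s: 6.5
tcp_pos: [376.2, 260.4, 38.5]
eef_rot: [-2.602, 1.569, 0.421]
force: [0.9, -0.7, -1.6]
width: 17.2
t6.50 tcp [376.2 260.4  38.5] yaw -0.1186 pitchup 0.0019 roll -0.0012 F [ 0.91 -0.68 -1.59] M [-0.006  0.025 -0.013] w17.2
time_s: 7.5
tcp_pos: [454.1, 250.8, 37.0]
eef_rot: [0.354, 1.57, -2.906]
force: [-0.2, -0.1, -2.3]
width: 16.8
t7.50 tcp [454.1 250.8  37. ] yaw -0.1180 pitchup -0.0008 roll 0.0003 F [-0.23 -0.06 -2.25] M [0.02  0.027 0.03 ] w16.8
t7.60 tcp [454.1 250.8  37.1] yaw -0.1178 pitchup -0.0005 roll 0.0002 F [ 0.86 -0.12 -2.34] M [ 0.02   0.014 -0.061] w17.1
```

View pics/a7.png

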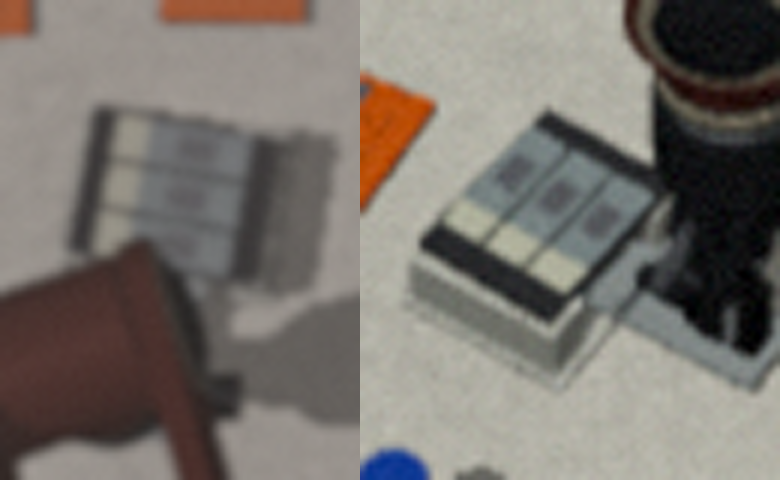

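```bash
python3 -m handwheel '[{"dx":0,"dy":0,"dz":-5,"rx":0,"ry":0,"rz":0,"grip":0},{"dx":0,"dy":0,"dz":-11,"rx":0,"ry":0,"rz":0,"grip":0},{"dx":0,"dy":0,"dz":-13,"rx":0,"ry":0,"rz":0,"grip":0},{"dx":0,"dy":0,"dz":-13,"rx":0,"ry":0,"rz":0,"grip":0},{"dx":0,"dy":0,"dz":-13,"rx":0,"ry":0,"rz":0,"grip":0}]'
python3 - <<'E'
from h import *
st()
q=r.grab_frame("side");st()
cv2.imwrite("pics/s8.png",q)
cv2.imwrite("pics/a8.png",crop(q,265,235,50,55,10))
E
```

```text
time_s: 8.22
tcp_pos: [467.4, 249.2, 37.2]
eef_rot: [0.235, 1.571, -3.025]
force: [-0.8, -0.6, -2.1]
width: 17.0
t8.22 tcp [467.4 249.2  37.2] yaw -0.1182 pitchup -0.0003 roll 0.0001 F [-0.78 -0.56 -2.07] M [0.015 0.069 0.001] w17.0
t8.28 tcp [467.4 249.2  37.2] yaw -0.1182 pitchup -0.0002 roll 0.0001 F [ 0.11 -0.09 -2.2 ] M [ 0.011  0.019 -0.007] w17.1
```

View pics/a8.png

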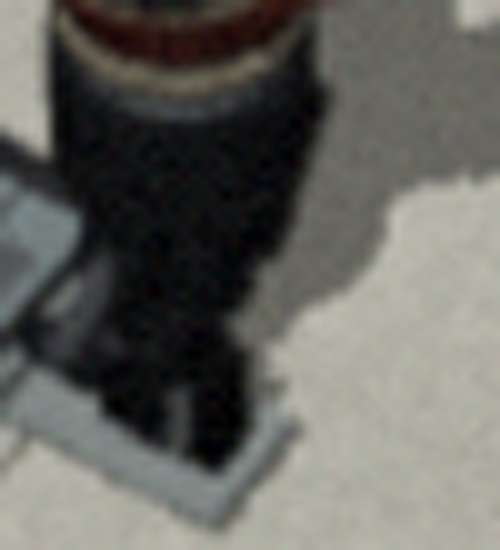

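```bash
python3 -m handwheel '[{"dx":-4,"dy":0,"dz":0,"rx":0,"ry":0,"rz":0,"grip":0},{"dx":-8,"dy":0,"dz":0,"rx":0,"ry":0,"rz":0,"grip":0},{"dx":-11,"dy":0,"dz":0,"rx":0,"ry":0,"rz":0,"grip":0},{"dx":-13,"dy":0,"dz":0,"rx":0,"ry":0,"rz":0,"grip":0},{"dx":-15,"dy":0,"dz":0,"rx":0,"ry":0,"rz":0,"grip":0},{"dx":-17,"dy":0,"dz":0,"rx":0,"ry":0,"rz":0,"grip":0},{"dx":-19,"dy":0,"dz":0,"rx":0,"ry":0,"rz":0,"grip":0},{"dx":-19,"dy":0,"dz":0,"rx":0,"ry":0,"rz":0,"grip":0}]'
python3 - <<'E'
from h import *
st()
q=r.grab_frame("side");st()
cv2.imwrite("pics/a9.png",crop(q,225,225,80,60,9))
E
```

```text
time_s: 9.28
tcp_pos: [467.6, 249.3, 56.4]
eef_rot: [-1.77, 1.571, 1.253]
force: [-0.4, 1.1, -3.9]
width: 16.8
t9.28 tcp [467.6 249.3  56.4] yaw -0.1182 pitchup 0.0000 roll -0.0001 F [-0.35  1.06 -3.91] M [0.056 0.291 0.035] w16.8
t9.32 tcp [467.5 249.3  56.3] yaw -0.1182 pitchup -0.0001 roll 0.0000 F [-0.56  0.   -4.47] M [0.022 0.271 0.013] w17.4
```

View pics/a9.png

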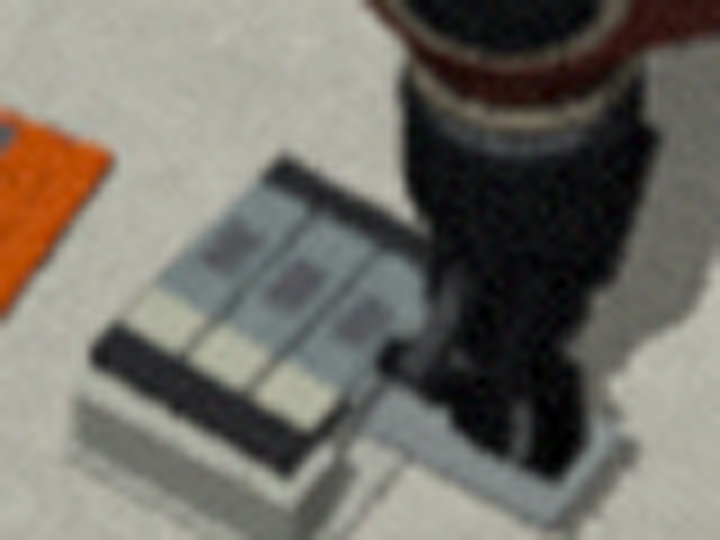

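```bash
python3 -m handwheel '[{"dx":-4,"dy":0,"dz":0,"rx":0,"ry":0,"rz":0,"grip":0},{"dx":-12,"dy":0,"dz":0,"rx":0,"ry":0,"rz":0,"grip":0},{"dx":-24,"dy":0,"dz":0,"rx":0,"ry":0,"rz":0,"grip":0},{"dx":-38,"dy":0,"dz":0,"rx":0,"ry":0,"rz":0,"grip":0},{"dx":-54,"dy":0,"dz":0,"rx":0,"ry":0,"rz":0,"grip":0},{"dx":-70,"dy":0,"dz":0,"rx":0,"ry":0,"rz":0,"grip":0},{"dx":-82,"dy":0,"dz":0,"rx":0,"ry":0,"rz":0,"grip":0},{"dx":-90,"dy":0,"dz":0,"rx":0,"ry":0,"rz":0,"grip":0}]'
python3 - <<'E'
from h import *
st()
t=r.grab_frame("top");q=r.grab_frame("side");st()
cv2.imwrite("pics/t10.png",t);cv2.imwrite("pics/s10.png",q)
cv2.imwrite("pics/a10.png",np.hstack([crop(t,170,165,70,100,5),crop(q,215,180,90,100,5)]))
E
```

```text
time_s: 10.32
tcp_pos: [467.8, 249.4, 147.4]
eef_rot: [-2.677, 1.57, 0.346]
force: [0.2, -1.0, -4.5]
width: 17.0
t10.32 tcp [467.8 249.4 147.4] yaw -0.1182 pitchup 0.0009 roll -0.0004 F [ 0.23 -0.96 -4.53] M [ 0.066  0.251 -0.002] w17.0
t10.43 tcp [468.1 249.5 147.5] yaw -0.1182 pitchup 0.0017 roll -0.0009 F [ 0.12 -0.2  -4.71] M [ 0.042  0.243 -0.026] w17.0
```

View pics/a10.png

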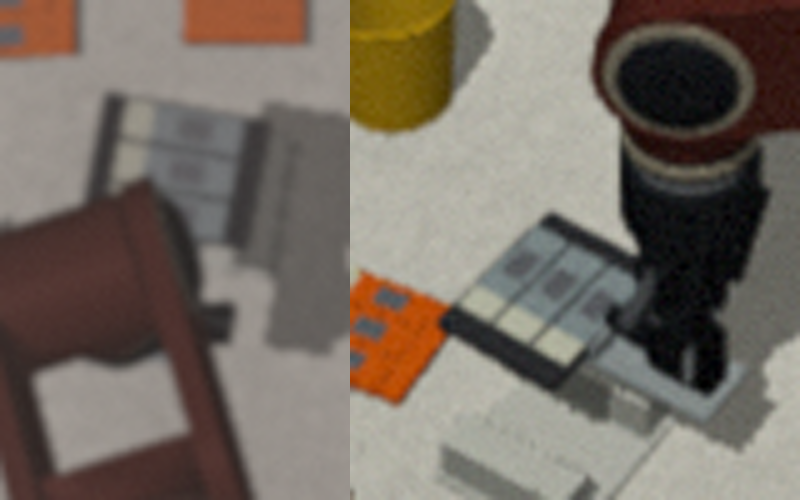

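```bash
python3 -m handwheel '[{"dx":0,"dy":5,"dz":-1,"rx":0,"ry":0,"rz":0,"grip":0},{"dx":0,"dy":15,"dz":-3.1,"rx":0,"ry":0,"rz":0,"grip":0},{"dx":0,"dy":32,"dz":-6.6,"rx":0,"ry":0,"rz":0,"grip":0},{"dx":0,"dy":54,"dz":-11.1,"rx":0,"ry":0,"rz":0,"grip":0},{"dx":0,"dy":80,"dz":-16.5,"rx":0,"ry":0,"rz":0,"grip":0},{"dx":0,"dy":108,"dz":-22.3,"rx":0,"ry":0,"rz":0,"grip":0},{"dx":0,"dy":136,"dz":-28.1,"rx":0,"ry":0,"rz":0,"grip":0},{"dx":0,"dy":164,"dz":-33.8,"rx":0,"ry":0,"rz":0,"grip":0}]'; python3 -m handwheel '[{"dx":0,"dy":28,"dz":-5.8,"rx":0,"ry":0,"rz":0,"grip":0},{"dx":0,"dy":56,"dz":-11.6,"rx":0,"ry":0,"rz":0,"grip":0},{"dx":0,"dy":84,"dz":-17.3,"rx":0,"ry":0,"rz":0,"grip":0},{"dx":0,"dy":112,"dz":-23.1,"rx":0,"ry":0,"rz":0,"grip":0},{"dx":0,"dy":140,"dz":-28.9,"rx":0,"ry":0,"rz":0,"grip":0},{"dx":0,"dy":168,"dz":-34.7,"rx":0,"ry":0,"rz":0,"grip":0},{"dx":0,"dy":196,"dz":-40.5,"rx":0,"ry":0,"rz":0,"grip":0},{"dx":0,"dy":224,"dz":-46.2,"rx":0,"ry":0,"rz":0,"grip":0}]'; python3 -m handwheel '[{"dx":0,"dy":26,"dz":-5.4,"rx":-0.02,"ry":0,"rz":0,"grip":0},{"dx":0,"dy":48,"dz":-10,"rx":-0.06,"ry":0,"rz":0,"grip":0},{"dx":0,"dy":66,"dz":-13.6,"rx":-0.11,"ry":0,"rz":0,"grip":0},{"dx":0,"dy":80,"dz":-16.5,"rx":-0.16,"ry":0,"rz":0,"grip":0},{"dx":0,"dy":88,"dz":-18.2,"rx":-0.21,"ry":0,"rz":0,"grip":0},{"dx":0,"dy":93,"dz":-19.2,"rx":-0.25,"ry":0,"rz":0,"grip":0},{"dx":0,"dy":94.6,"dz":-19.6,"rx":-0.28,"ry":0,"rz":0,"grip":0},{"dx":0,"dy":94.6,"dz":-19.6,"rx":-0.293,"ry":0,"rz":0,"grip":0}]'
python3 - <<'E'
from h import *
st()
t=r.grab_frame("top");q=r.grab_frame("side");st()
cv2.imwrite("pics/t11.png",t);cv2.imwrite("pics/s11.png",q)
cv2.imwrite("pics/a11.png",crop(t,310,145,80,70,9))
cv2.imwrite("pics/a12.png",crop(q,265,115,80,70,9))
E
```

```text
time_s: 11.42
tcp_pos: [481.4, 80.3, 146.0]
eef_rot: [1.085, 1.57, -2.175]
force: [0.9, -0.4, -4.3]
width: 17.1
time_s: 12.42
tcp_pos: [500.4, -147.5, 146.0]
eef_rot: [0.714, 1.57, -2.546]
force: [1.1, 0.3, -3.9]
width: 16.9
time_s: 13.42
tcp_pos: [509.0, -242.2, 146.1]
eef_rot: [-0.088, 1.57, -3.055]
force: [-0.5, 0.6, -4.6]
width: 17.0
t13.43 tcp [ 509.  -242.2  146.1] yaw 0.1747 pitchup -0.0005 roll -0.0000 F [-0.51  0.56 -4.55] M [-0.057  0.253  0.035] w17.0
t13.53 tcp [ 509.2 -241.8  146.2] yaw 0.1747 pitchup -0.0003 roll -0.0001 F [ 0.61 -0.2  -5.13] M [-0.037  0.294  0.04 ] w17.2
```

View pics/a11.png

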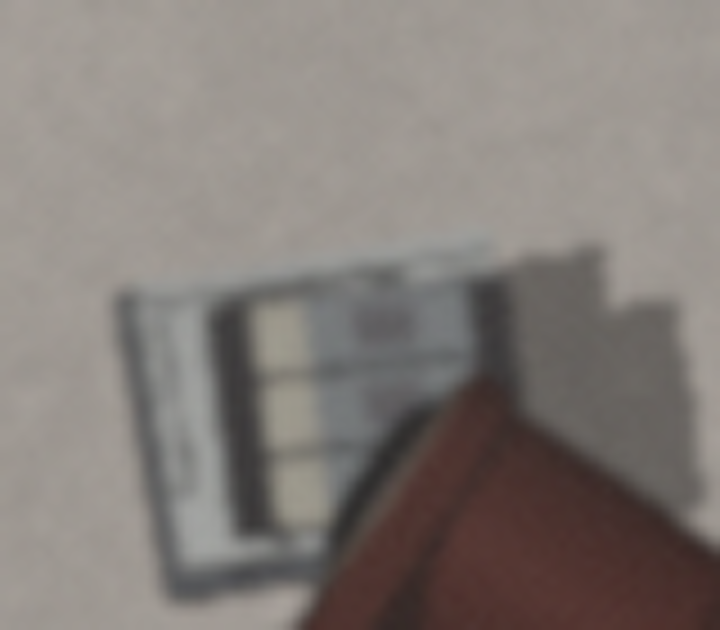

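View pics/a12.png

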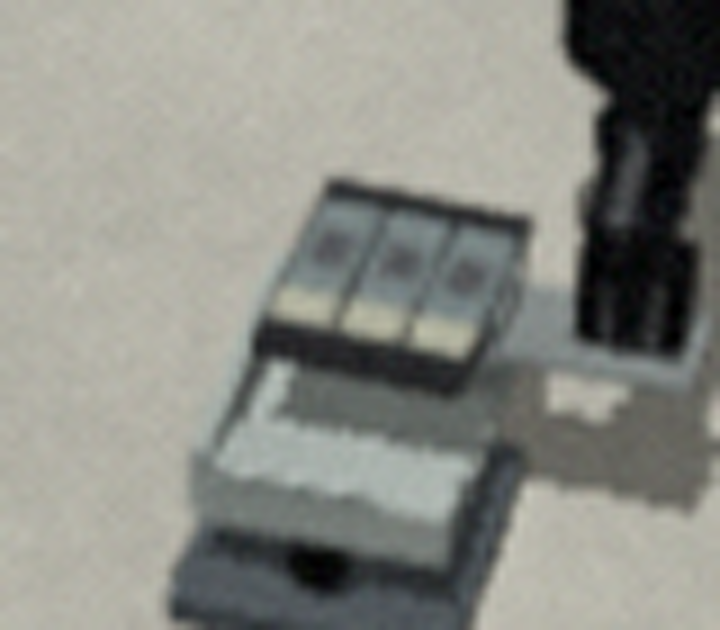

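```bash
python3 - <<'E'
from h import *
np.set_printoptions(precision=1,suppress=True)
P=lambda x,y,k,p:((p[0]+.5)/k-.5+x,(p[1]+.5)/k-.5+y)
T=lambda p:P(310,145,9,p); S=lambda p:P(265,115,9,p)
z=143.7; yw=.1747
tr=[plane("top",T(p),z)[:2] for p in((213,300),(240,537),(500,262))]
print("tray top",tr)
print("tray side bottom z136",[plane("side",S(p),136)[:2] for p in((257,350),(453,393))],"far top",[plane("side",S(p),z)[:2] for p in((332,180),(530,218))])
c,s=np.cos(yw),np.sin(yw)
print("expected tray centre if gap3:",np.array([509.2,-241.8])+97*np.array([c,s]))
# stage in frame centred at (617.5,-223), yaw .172
def loc(X,c0=(617.5,-223),y=.172):
    d=np.array(X)-c0; return np.array([d[0]*np.cos(y)+d[1]*np.sin(y),-d[0]*np.sin(y)+d[1]*np.cos(y)])
print("tray corners in stage",[loc(x) for x in tr])
E
```

```text
tray top [array([ 640.6, -169.4]), array([ 556.6, -180.2]), array([ 656.7, -270.6])]
tray side bottom z136 [array([ 637. , -169.3]), array([ 559.3, -180.5])] far top [array([ 652.2, -268.9]), array([ 572.3, -282.7])]
expected tray centre if gap3: [ 604.7 -224.9]
tray corners in stage [array([32. , 48.8]), array([-52.7,  52.6]), array([ 30.5, -53.6])]
```

```bash
python3 - <<'E'
from h import *
from scipy.ndimage import map_coordinates
np.set_printoptions(precision=0,suppress=True,linewidth=200)
g=cv2.cvtColor(cv2.imread("pics/top0.png"),cv2.COLOR_BGR2GRAY).astype(float)
K,R,t=cal("top")
def samp(x,y,z,yw,c0=(617.5,-223)):
    X=np.stack([c0[0]+x*np.cos(yw)-y*np.sin(yw),c0[1]+x*np.sin(yw)+y*np.cos(yw),np.full_like(x,z)])
    p=K@(R@X.reshape(3,-1)+t[:,None]); p=p[:2]/p[2]
    return map_coordinates(g,[p[1],p[0]],order=1).reshape(x.shape)
ys=np.arange(-76,77,2.)
for xr in((-50,-32),(-20,0),(5,30)):
  xx,yy=np.meshgrid(np.arange(*xr,1.),ys)
  print(xr); print(np.c_[ys,samp(xx,yy,84,.172).mean(1)].T)
xs=np.arange(-70,60,2.)
for yr in((36,56),(-25,25),(-56,-36)):
  xx,yy=np.meshgrid(xs,np.arange(*yr,1.),indexing='ij')
  print(yr); print(np.c_[xs,samp(xx,yy,84,.172).mean(1)].T)
E
```

```text
(-50, -32)
[[-76. -74. -72. -70. -68. -66. -64. -62. -60. -58. -56. -54. -52. -50. -48. -46. -44. -42. -40. -38. -36. -34. -32. -30. -28. -26. -24. -22. -20. -18. -16. -14. -12. -10.  -8.  -6.  -4.  -2.   0.
    2.   4.   6.   8.  10.  12.  14.  16.  18.  20.  22.  24.  26.  28.  30.  32.  34.  36.  38.  40.  42.  44.  46.  48.  50.  52.  54.  56.  58.  60.  62.  64.  66.  68.  70.  72.  74.  76.]
 [ 96.  96.  96.  96.  98. 104. 114. 126. 136. 143. 147. 149. 149. 149. 148. 148. 148. 149. 149. 150. 149. 148. 144. 138. 133. 133. 137. 142. 146. 148. 148. 148. 148. 148. 148. 148. 148. 148. 148.
  148. 148. 148. 148. 148. 148. 148. 148. 148. 148. 145. 140. 130. 120. 115. 119. 128. 138. 144. 148. 149. 150. 150. 150. 150. 150. 151. 151. 151. 151. 150. 145. 135. 122. 108.  99. 101. 112.]]
(-20, 0)
[[-76. -74. -72. -70. -68. -66. -64. -62. -60. -58. -56. -54. -52. -50. -48. -46. -44. -42. -40. -38. -36. -34. -32. -30. -28. -26. -24. -22. -20. -18. -16. -14. -12. -10.  -8.  -6.  -4.  -2.   0.
    2.   4.   6.   8.  10.  12.  14.  16.  18.  20.  22.  24.  26.  28.  30.  32.  34.  36.  38.  40. 
[... 2583 characters left out ...]
. 142. 144. 144. 144. 143.]]
(-56, -36)
[[-70. -68. -66. -64. -62. -60. -58. -56. -54. -52. -50. -48. -46. -44. -42. -40. -38. -36. -34. -32. -30. -28. -26. -24. -22. -20. -18. -16. -14. -12. -10.  -8.  -6.  -4.  -2.   0.   2.   4.   6.
    8.  10.  12.  14.  16.  18.  20.  22.  24.  26.  28.  30.  32.  34.  36.  38.  40.  42.  44.  46.  48.  50.  52.  54.  56.  58.]
 [139. 131. 118. 105.  94.  88.  89.  97. 112. 128. 141. 147. 150. 150. 150. 150. 149. 149. 149. 149. 148. 147. 147. 147. 146. 146. 147. 147. 147. 147. 146. 146. 145. 144. 144. 145. 146. 146. 146.
  145. 144. 144. 144. 143. 144. 144. 143. 143. 143. 143. 142. 142. 142. 141. 139. 135. 132. 130. 134. 140. 144. 146. 146. 145. 145.]]
```

```bash
cat >> h.py <<'E'
from scipy.ndimage import map_coordinates
def prof(n,f,z,yw,c0,xr,yr,axis,step=1.):
    g=cv2.cvtColor(cv2.imread(f),cv2.COLOR_BGR2GRAY).astype(float); K,R,t=cal(n)
    xx,yy=np.meshgrid(np.arange(*xr,step),np.arange(*yr,step),indexing='ij')
    X=np.stack([c0[0]+xx*np.cos(yw)-yy*np.sin(yw),c0[1]+xx*np.sin(yw)+yy*np.cos(yw),np.full_like(xx,z)])
    p=K@(R@X.reshape(3,-1)+t[:,None]); p=p[:2]/p[2]
    v=map_coordinates(g,[p[1],p[0]],order=1).reshape(xx.shape)
    return (np.arange(*yr,step),v.mean(0)) if axis=='y' else (np.arange(*xr,step),v.mean(1))
def edges(a,th=2.5):
    p,v=a; d=np.gradient(v); o=[]
    for i in range(1,len(d)-1):
        if abs(d[i])>th and abs(d[i])>=abs(d[i-1]) and abs(d[i])>abs(d[i+1]): o.append((float(p[i]),round(float(d[i]),1)))
    return o
E
python3 - <<'E'
from h import *
c=(604.7,-224.9)
print("tray top y (x 10..35)",edges(prof("top","pics/t11.png",143.7,.155,c,(10,36),(-75,76),'y')))
print("tray top y (x -35..-10) left",edges(prof("top","pics/t11.png",143.7,.155,c,(-35,-10),(20,76),'y')))
for yr in((30,48),(5,30),(-25,0),(-48,-30)): print("tray top x",yr,edges(prof("top","pics/t11.png",143.7,.155,c,(-60,61),yr,'x')))
print("tray side x; y20..50",edges(prof("side","pics/s11.png",143.7,.155,c,(-60,61),(40,52),'x')),edges(prof("side","pics/s11.png",143.7,.155,c,(-60,61),(-52,-40),'x')))
for xr in((-35,-10),(-10,10),(10,35)):print("tray side y",edges(prof("side","pics/s11.png",143.7,.155,c,xr,(-75,76),'y')))
print("stage side z84 near x",[edges(prof("side","pics/side0.png",84,.18,(617.5,-223),(-80,61),yr,'x')) for yr in((35,60),(10,30))])
print("stage side z84 y",[edges(prof("side","pics/side0.png",84,.18,(617.5,-223),xr,(-90,91),'y')) for xr in((-50,-32),(-20,0),(5,30))])
E
```

```text
tray top y (x 10..35) [(-54.0, -4.5), (-40.0, 6.6), (18.0, 3.5), (38.0, -9.4), (53.0, 11.4), (65.0, -3.7)]
tray top y (x -35..-10) left [(39.0, -9.7), (54.0, 11.8)]
tray top x (30, 48) [(-50.0, 6.3), (-43.0, -5.6), (-11.0, 2.7), (11.0, -2.6), (17.0, 2.6), (47.0, 7.5)]
tray top x (5, 30) [(-38.0, 3.0), (-35.0, 2.6), (-17.0, -2.8), (-11.0, 3.7), (10.0, -3.5), (17.0, 3.6), (40.0, -3.7), (49.0, 6.7)]
tray top x (-25, 0) [(-2.0, 3.7), (50.0, 5.4)]
tray top x (-48, -30) [(4.0, 3.9), (40.0, 6.6), (51.0, 3.0)]
tray side x; y20..50 [(-44.0, -6.1), (43.0, 18.8)] [(-43.0, -16.7), (-24.0, -2.6), (19.0, 2.5), (42.0, 16.1)]
tray side y [(-51.0, -13.5), (-40.0, 7.2), (18.0, 4.4), (39.0, -12.2), (62.0, 6.7)]
tray side y [(-51.0, -12.5), (-40.0, 7.6), (-20.0, -2.6), (1.0, 2.8), (18.0, 4.0), (39.0, -12.7), (62.0, 6.5)]
tray side y [(-52.0, -12.4), (-39.0, 6.7), (16.0, 3.8), (19.0, 3.7), (38.0, -11.6), (61.0, 9.7)]
stage side z84 near x [[(-76.0, -16.8), (-66.0, -5.0), (-54.0, 12.7), (41.0, -9.3), (47.0, 7.3), (53.0, 2.7)], [(-72.0, -9.6), (-58.0, 15.7), (38.0, -13.5), (46.0, 12.3)]]
stage side z84 y [[(-29.0, -4.8), (-12.0, 4.7), (68.0, -5.6)], [(-62.0, -3.4), (-54.0, 3.8), (-28.0, -5.2), (-10.0, 5.0), (63.0, -7.0)], [(-62.0, -3.3), (-54.0, 3.3), (-27.0, -5.0), (-9.0, 5.1), (64.0, -6.9)]]
```

```bash
python3 -m handwheel '[{"dx":3,"dy":-0.6,"dz":0,"rx":-0.01,"ry":0,"rz":0,"grip":0},{"dx":9,"dy":-0.6,"dz":0,"rx":-0.02,"ry":0,"rz":0,"grip":0},{"dx":16,"dy":-0.6,"dz":0,"rx":-0.02,"ry":0,"rz":0,"grip":0},{"dx":23,"dy":-0.6,"dz":0,"rx":-0.02,"ry":0,"rz":0,"grip":0},{"dx":29,"dy":-0.6,"dz":0,"rx":-0.02,"ry":0,"rz":0,"grip":0},{"dx":33,"dy":-0.6,"dz":0,"rx":-0.02,"ry":0,"rz":0,"grip":0},{"dx":35,"dy":-0.6,"dz":0,"rx":-0.02,"ry":0,"rz":0,"grip":0},{"dx":35,"dy":-0.6,"dz":0,"rx":-0.02,"ry":0,"rz":0,"grip":0}]'
python3 - <<'E'
from h import *
st()
t=r.grab_frame("top");q=r.grab_frame("side");st()
cv2.imwrite("pics/t13.png",t);cv2.imwrite("pics/s13.png",q)
cv2.imwrite("pics/a13.png",np.hstack([crop(t,310,145,75,80,5),crop(q,265,115,80,80,5)]))
E
```

```text
time_s: 14.52
tcp_pos: [509.5, -241.1, 111.3]
eef_rot: [0.229, 1.571, -2.717]
force: [0.1, 0.4, -4.4]
width: 17.1
t14.53 tcp [ 509.5 -241.1  111.3] yaw 0.1948 pitchup -0.0000 roll 0.0000 F [ 0.11  0.37 -4.38] M [-0.055  0.255  0.05 ] w17.1
t14.62 tcp [ 509.6 -241.2  111.6] yaw 0.1947 pitchup 0.0004 roll 0.0003 F [-0.08 -0.08 -4.38] M [-0.068  0.278 -0.007] w17.3
```

View pics/a13.png

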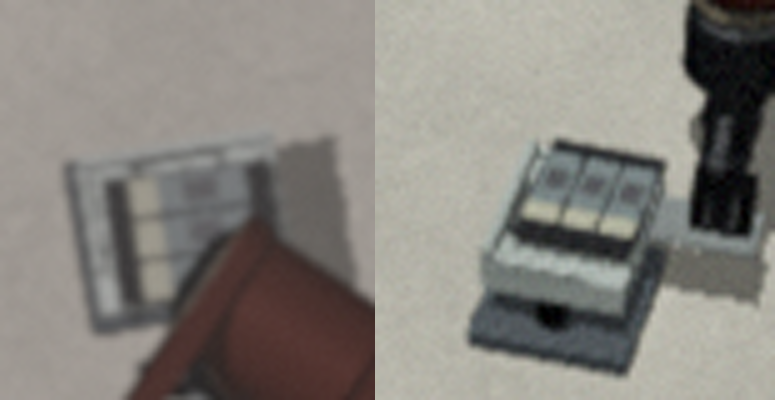

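```bash
python3 - <<'E'
from h import *
c=(616.3,-220.7);y=.183
for n,f in(("top","pics/t13.png"),("side","pics/s13.png")):
  for xr in((-5,8),(8,26)): print(n,"tray y",xr,edges(prof(n,f,109,y,c,xr,(-85,86),'y'),2))
  print(n,"tray x",[edges(prof(n,f,109,y,c,(-75,66),yr,'x'),2) for yr in((40,50),(-50,-42))])
print("stage in top0 z85",[edges(prof("top","pics/top0.png",85,y,c,xr,(-85,86),'y'),2) for xr in((-52,-32),)],"z92",[edges(prof("top","pics/top0.png",92,y,c,xr,(-85,86),'y'),2) for xr in((-20,0),(5,30))])
print("stage in t13 z92",[edges(prof("top","pics/t13.png",92,y,c,xr,(-85,86),'y'),2) for xr in((-20,0),(5,30))])
t=cv2.imread("pics/t13.png");cv2.imwrite("pics/a14.png",crop(t,315,160,60,60,10))
E
```

```text
top tray y (-5, 8) [(-55.0, -4.8), (-39.0, 5.9), (20.0, 3.1), (39.0, -8.3), (53.0, 10.8), (70.0, -7.7), (77.0, 8.4)]
top tray y (8, 26) [(-54.0, -5.0), (-39.0, 6.7), (-21.0, -2.1), (-19.0, -2.1), (2.0, 2.4), (19.0, 3.6), (38.0, -9.7), (53.0, 9.5), (70.0, -6.5), (77.0, 8.0)]
top tray x [[(-69.0, -9.6), (-52.0, -2.4), (30.0, 9.7), (43.0, 3.5)], [(29.0, 10.3), (36.0, -2.1), (43.0, 3.1)]]
side tray y (-5, 8) [(-52.0, -12.2), (-38.0, 6.1), (20.0, 4.1), (39.0, -11.2), (68.0, 10.3)]
side tray y (8, 26) [(-52.0, -12.6), (-40.0, 7.9), (-19.0, -3.3), (3.0, 3.0), (18.0, 4.2), (39.0, -12.5), (67.0, 10.1)]
side tray x [[(-62.0, 6.0), (-55.0, -7.5), (-48.0, 2.8), (-4.0, -2.6), (1.0, -2.0), (6.0, 2.1), (8.0, 2.0), (15.0, -2.1), (29.0, 3.6), (39.0, 14.5)], [(-55.0, -15.9), (27.0, 15.2), (38.0, -4.9), (42.0, 3.8)]]
stage in top0 z85 [[(-65.0, 5.9), (-32.0, -3.0), (-25.0, 2.8), (24.0, -5.1), (32.0, 4.7), (66.0, -7.0), (75.0, 7.1)]] z92 [[(-64.0, 5.7), (-31.0, -3.1), (-23.0, 2.9), (25.0, -5.5), (33.0, 5.3), (55.0, -3.8), (68.0, -6.6), (75.0, 7.4)], [(-64.0, 5.3), (-31.0, -2.9), (-23.0, 2.8), (25.0, -5.1), (33.0, 5.0), (56.0, -3.2), (68.0, -6.1), (76.0, 7.3)]]
stage in t13 z92 [[(-56.0, -4.8), (-39.0, 3.2), (-36.0, 3.3), (0.0, 2.1), (17.0, 3.9), (37.0, -10.1), (51.0, 8.7), (60.0, 2.5), (68.0, -7.2), (75.0, 8.0)], [(-57.0, -4.8), (-42.0, 6.5), (0.0, 2.0), (17.0, 3.4), (36.0, -9.1), (51.0, 9.8), (68.0, -6.8), (76.0, 7.9)]]
```

View pics/a14.png

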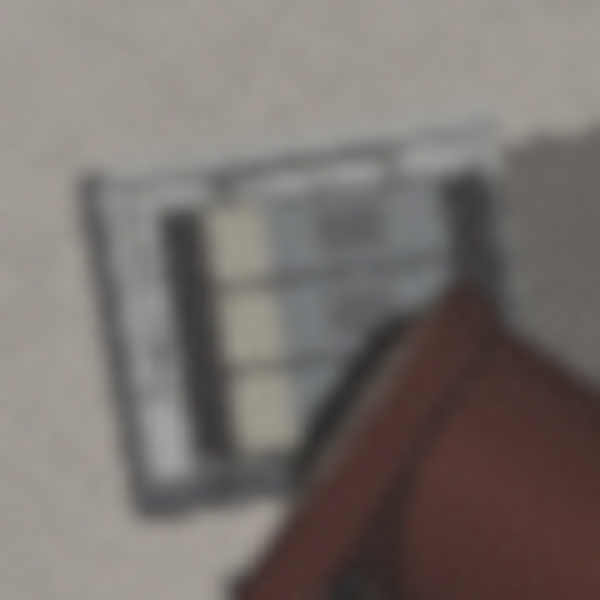

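```bash
python3 -m handwheel '[{"dx":1,"dy":-0.5,"dz":0,"rx":-0.005,"ry":0,"rz":0,"grip":0},{"dx":3,"dy":-1,"dz":0,"rx":-0.01,"ry":0,"rz":0,"grip":0},{"dx":5,"dy":-1,"dz":0,"rx":-0.01,"ry":0,"rz":0,"grip":0},{"dx":7,"dy":-1,"dz":0,"rx":-0.01,"ry":0,"rz":0,"grip":0},{"dx":8,"dy":-1,"dz":0,"rx":-0.01,"ry":0,"rz":0,"grip":0},{"dx":8,"dy":-1,"dz":0,"rx":-0.01,"ry":0,"rz":0,"grip":0}]'; python3 -c "
from h import *
st()"
for i in 1; do python3 -m handwheel '[{"dx":1,"dy":0,"dz":0,"rx":0,"ry":0,"rz":0,"grip":0},{"dx":2,"dy":0,"dz":0,"rx":0,"ry":0,"rz":0,"grip":0},{"dx":3,"dy":0,"dz":0,"rx":0,"ry":0,"rz":0,"grip":0},{"dx":3,"dy":0,"dz":0,"rx":0,"ry":0,"rz":0,"grip":0}]'; done; python3 - <<'E'
from h import *
st();q=r.grab_frame("side");st();cv2.imwrite("pics/s15.png",q);cv2.imwrite("pics/a15.png",crop(q,270,130,70,60,10))
E
```

```text
time_s: 15.38
tcp_pos: [509.2, -240.1, 103.1]
eef_rot: [-0.777, 1.57, 2.57]
force: [1.1, -0.8, -4.1]
width: 17.4
t15.38 tcp [ 509.2 -240.1  103.1] yaw 0.2048 pitchup -0.0002 roll -0.0002 F [ 1.09 -0.84 -4.08] M [-0.018  0.316  0.007] w17.4
time_s: 15.88
tcp_pos: [509.2, -240.1, 100.2]
eef_rot: [-0.783, 1.571, 2.563]
force: [-0.7, -0.2, -4.2]
width: 17.5
t15.88 tcp [ 509.2 -240.1  100.2] yaw 0.2048 pitchup -0.0002 roll -0.0002 F [-0.7 -0.2 -4.2] M [-0.042  0.231  0.046] w17.5
t15.93 tcp [ 509.2 -240.1  100.2] yaw 0.2048 pitchup -0.0001 roll -0.0001 F [-0.48 -0.03 -4.72] M [-0.027  0.292 -0.023] w16.9
```

View pics/a15.png

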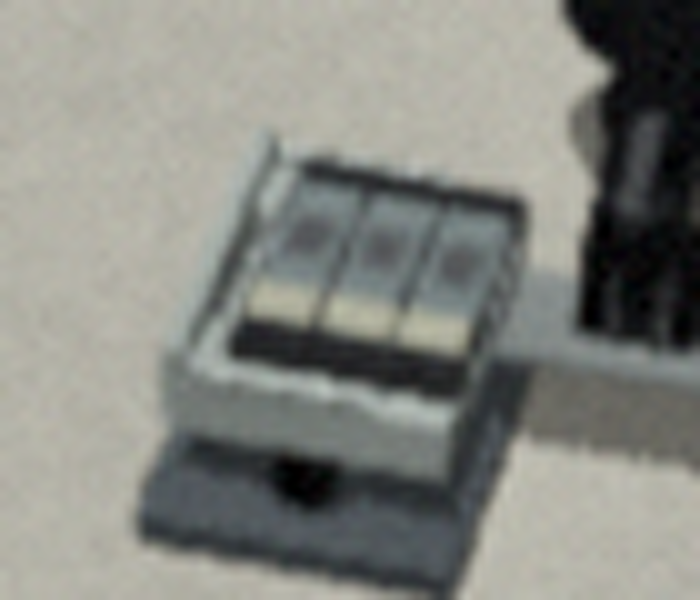

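```bash
python3 -m handwheel '[{"dx":1,"dy":0,"dz":0,"rx":0,"ry":0,"rz":0,"grip":0},{"dx":2,"dy":0,"dz":0,"rx":0,"ry":0,"rz":0,"grip":0},{"dx":2,"dy":0,"dz":0,"rx":0,"ry":0,"rz":0,"grip":0},{"dx":2,"dy":0,"dz":0,"rx":0,"ry":0,"rz":0,"grip":0}]'|grep -v eef;python3 -c "
from h import *
st()"; python3 -m handwheel '[{"dx":1,"dy":0,"dz":0,"rx":0,"ry":0,"rz":0,"grip":0},{"dx":2,"dy":0,"dz":0,"rx":0,"ry":0,"rz":0,"grip":0},{"dx":2,"dy":0,"dz":0,"rx":0,"ry":0,"rz":0,"grip":0},{"dx":2,"dy":0,"dz":0,"rx":0,"ry":0,"rz":0,"grip":0}]'>/dev/null;python3 -c "
from h import *
st()"; python3 -m handwheel '[{"dx":1,"dy":0,"dz":0,"rx":0,"ry":0,"rz":0,"grip":0},{"dx":1.5,"dy":0,"dz":0,"rx":0,"ry":0,"rz":0,"grip":0},{"dx":1.5,"dy":0,"dz":0,"rx":0,"ry":0,"rz":0,"grip":0},{"dx":1.5,"dy":0,"dz":0,"rx":0,"ry":0,"rz":0,"grip":0}]'>/dev/null;python3 -c "
from h import *
st()"
```

```text
time_s: 16.42
tcp_pos: [509.3, -240.2, 98.3]
force: [-0.2, 0.2, -4.6]
width: 16.9
t16.43 tcp [ 509.3 -240.2   98.3] yaw 0.2047 pitchup 0.0000 roll -0.0001 F [-0.17  0.24 -4.62] M [-0.104  0.25   0.004] w16.9
t16.93 tcp [ 509.2 -240.1   96.3] yaw 0.2048 pitchup -0.0000 roll -0.0001 F [ 1.4   0.08 -4.53] M [-0.038  0.292 -0.009] w17.0
t17.43 tcp [ 509.5 -240.4   95.2] yaw 0.2047 pitchup 0.0007 roll 0.0007 F [-0.89  0.54 -1.72] M [-0.005  0.078 -0.035] w17.3
```

```bash
python3 - <<'E'
from h import *
t=r.grab_frame("top");q=r.grab_frame("side");st();cv2.imwrite("pics/s16.png",q);cv2.imwrite("pics/t16.png",t);cv2.imwrite("pics/a16.png",np.hstack([crop(t,320,160,55,60,7),crop(q,272,130,58,60,7)]))
E
```

```text
t17.52 tcp [ 509.5 -240.3   95. ] yaw 0.2048 pitchup 0.0006 roll 0.0004 F [-0.76 -0.14 -1.22] M [-0.059  0.023  0.044] w16.9
```

View pics/a16.png

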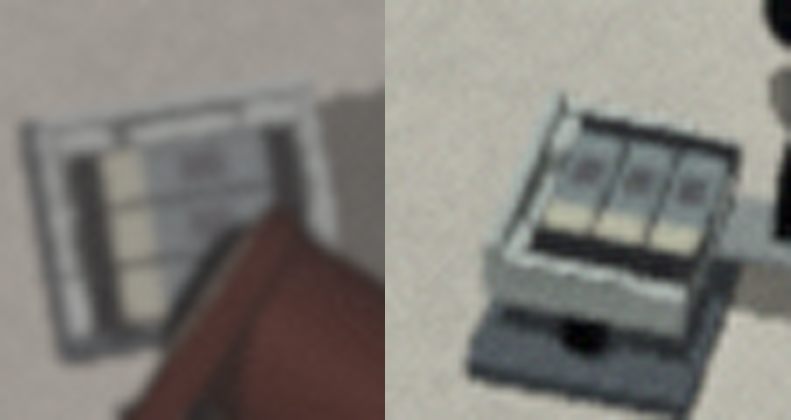

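```bash
python3 -m handwheel '[{"dx":0.7,"dy":0,"dz":0,"rx":0,"ry":0,"rz":0,"grip":0},{"dx":1.5,"dy":0,"dz":0,"rx":0,"ry":0,"rz":0,"grip":0},{"dx":1.5,"dy":0,"dz":0,"rx":0,"ry":0,"rz":0,"grip":0}]'>/dev/null;python3 - <<'E'
from h import *
st()
t=r.grab_frame("top");st();q=r.grab_frame("side");st();cv2.imwrite("pics/s17.png",q);cv2.imwrite("pics/t17.png",t);cv2.imwrite("pics/a17.png",np.hstack([crop(t,320,160,55,60,7),crop(q,272,130,58,60,7)]))
c=(616.3,-220.7);y=.183
for n,f in(("top","pics/t17.png"),("side","pics/s17.png")):
  for xr in((-5,8),(8,26)): print(n,"tray y",xr,edges(prof(n,f,93,y,c,xr,(-85,86),'y'),2))
E
```

```text
t17.90 tcp [ 509.2 -240.    93.1] yaw 0.2049 pitchup -0.0001 roll -0.0002 F [-0.47 -0.27 -1.71] M [-0.013  0.069 -0.003] w17.2
t17.95 tcp [ 509.2 -240.1   93.2] yaw 0.2048 pitchup -0.0001 roll -0.0002 F [-0.35  0.31 -1.29] M [ 0.001 -0.001  0.032] w17.2
t18.00 tcp [ 509.2 -240.1   93.2] yaw 0.2048 pitchup -0.0001 roll -0.0001 F [-0.02  0.82 -2.25] M [-0.046  0.055  0.044] w17.3
top tray y (-5, 8) [(-64.0, 6.9), (-54.0, -8.4), (-37.0, 6.1), (20.0, 3.0), (41.0, -8.4), (56.0, 8.7), (68.0, -7.8), (75.0, 8.0)]
top tray y (8, 26) [(-64.0, 5.9), (-52.0, -8.4), (-37.0, 6.7), (-18.0, -2.3), (4.0, 2.1), (21.0, 3.5), (40.0, -9.6), (58.0, 7.6), (68.0, -6.5), (76.0, 7.9)]
side tray y (-5, 8) [(-52.0, -12.9), (-39.0, 6.7), (19.0, 3.8), (23.0, 3.4), (40.0, -11.5), (61.0, 13.7), (72.0, -6.7)]
side tray y (8, 26) [(-52.0, -13.9), (-39.0, 7.6), (-22.0, -2.6), (-16.0, -2.9), (1.0, 3.2), (19.0, 4.0), (21.0, 4.0), (41.0, -12.5), (61.0, 13.8), (72.0, -6.9)]
```

View pics/a17.png

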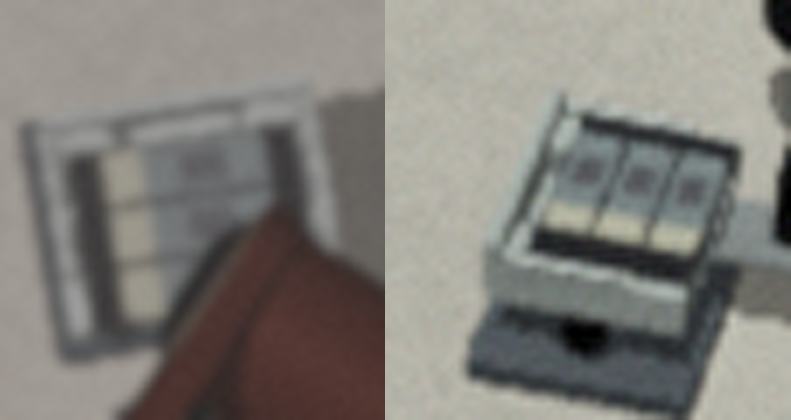

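```bash
python3 -m handwheel '[{"dx":1,"dy":0,"dz":0,"rx":0.006,"ry":0,"rz":0,"grip":0},{"dx":2,"dy":0,"dz":0,"rx":0.013,"ry":0,"rz":0,"grip":0},{"dx":2,"dy":0,"dz":-2,"rx":0.013,"ry":0,"rz":0,"grip":0},{"dx":2,"dy":0,"dz":-4,"rx":0.013,"ry":0,"rz":0,"grip":0},{"dx":2,"dy":0,"dz":-6,"rx":0.013,"ry":0,"rz":0,"grip":0},{"dx":2,"dy":0,"dz":-8,"rx":0.013,"ry":0,"rz":0,"grip":0},{"dx":2,"dy":0,"dz":-8,"rx":0.013,"ry":0,"rz":0,"grip":0}]'>/dev/null;python3 - <<'E'
from h import *
st()
t=r.grab_frame("top");st();q=r.grab_frame("side");st();cv2.imwrite("pics/s18.png",q);cv2.imwrite("pics/t18.png",t);cv2.imwrite("pics/a18.png",np.hstack([crop(t,320,160,55,60,7),crop(q,272,130,58,60,7)]))
c=(616.3,-220.7);y=.183
for n in("top","side"):
  print(n,[[edges(prof(n,f"pics/{n[0]}{k}.png",93,y,c,(-75,66),yr,'x'),2) for yr in((42,50),(-48,-42))] for k in (17,18)])
E
```

```text
t18.88 tcp [ 517.3 -238.4   91.3] yaw 0.1920 pitchup 0.0002 roll -0.0001 F [-0.31  0.58 -2.2 ] M [-0.007  0.163 -0.003] w17.1
t18.93 tcp [ 517.3 -238.4   91.4] yaw 0.1919 pitchup 0.0004 roll -0.0000 F [-0.82  0.9  -2.57] M [-0.028  0.163 -0.003] w16.8
t18.98 tcp [ 517.4 -238.5   91.5] yaw 0.1919 pitchup 0.0006 roll 0.0002 F [-0.9   0.23 -2.53] M [0.052 0.101 0.005] w16.9
top [[[(-67.0, -9.9), (30.0, 9.8), (39.0, -2.9), (46.0, 3.0)], [(28.0, 10.3), (38.0, -3.0), (45.0, 3.7)]], [[(-67.0, -9.9), (-55.0, 8.7), (-47.0, -11.0), (36.0, 6.8), (46.0, 2.6)], [(35.0, 7.5), (45.0, 4.1)]]]
side [[[(-60.0, 3.1), (-56.0, -4.8), (-50.0, 2.3), (31.0, 17.1), (39.0, -10.3), (46.0, 10.9)], [(-56.0, -17.4), (4.0, -2.1), (30.0, 20.1), (39.0, -6.9), (45.0, 8.6)]], [[(-56.0, 13.6), (-49.0, -16.2), (-22.0, -2.0), (35.0, 11.6), (45.0, 10.0)], [(-71.0, 21.2), (-60.0, -4.0), (-53.0, 2.8), (-49.0, -15.2), (37.0, 10.9), (45.0, 9.6)]]]
```

View pics/a18.png

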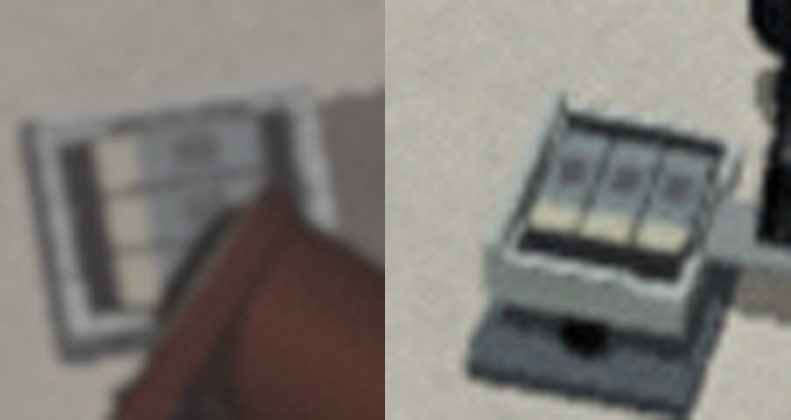

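```bash
python3 -m handwheel '[{"dx":0,"dy":0,"dz":-1,"rx":0,"ry":0,"rz":0,"grip":0},{"dx":0,"dy":0,"dz":-2,"rx":0,"ry":0,"rz":0,"grip":0},{"dx":0,"dy":0,"dz":-3,"rx":0,"ry":0,"rz":0,"grip":0},{"dx":0,"dy":0,"dz":-4,"rx":0,"ry":0,"rz":0,"grip":0},{"dx":0,"dy":0,"dz":-4,"rx":0,"ry":0,"rz":0,"grip":0}]'>/dev/null;python3 -c "
from h import *
st()";python3 -m handwheel '[{"dx":0,"dy":0,"dz":-0.7,"rx":0,"ry":0,"rz":0,"grip":0},{"dx":0,"dy":0,"dz":-1.4,"rx":0,"ry":0,"rz":0,"grip":0},{"dx":0,"dy":0,"dz":-1.4,"rx":0,"ry":0,"rz":0,"grip":0}]'>/dev/null;python3 -c "
from h import *
st()";python3 -m handwheel '[{"dx":0,"dy":0,"dz":-0.7,"rx":0,"ry":0,"rz":0,"grip":0},{"dx":0,"dy":0,"dz":-1,"rx":0,"ry":0,"rz":0,"grip":0},{"dx":0,"dy":0,"dz":-1,"rx":0,"ry":0,"rz":0,"grip":0}]'>/dev/null;python3 -c "
from h import *
st()"
```

```text
t19.60 tcp [ 521.2 -237.8   91.4] yaw 0.1918 pitchup 0.0003 roll 0.0003 F [-1.1  -1.01 -2.35] M [-0.084  0.224 -0.011] w17.2
t19.98 tcp [ 522.4 -237.5   91.4] yaw 0.1918 pitchup -0.0000 roll 0.0000 F [-2.37  0.58 -0.44] M [-0.033  0.418  0.032] w17.1
t20.35 tcp [ 522.4 -237.5   91.4] yaw 0.1919 pitchup -0.0025 roll -0.0004 F [-6.07 -0.78  2.57] M [-0.083  1.045  0.018] w17.0
```

```bash
python3 - <<'E'
from h import *
t=r.grab_frame("top");q=r.grab_frame("side");st();cv2.imwrite("pics/s19.png",q);cv2.imwrite("pics/t19.png",t);cv2.imwrite("pics/a19.png",np.hstack([crop(t,320,160,55,60,7),crop(q,272,130,58,60,7)]))
c=(616.3,-220.7);y=.183
for n in("top","side"):
  print(n,[[edges(prof(n,f"pics/{n[0]}{k}.png",93,y,c,(-75,66),yr,'x'),2) for yr in((42,50),(-48,-42))] for k in (19,)])
  print(n,[edges(prof(n,f"pics/{n[0]}19.png",93,y,c,xr,(-85,86),'y'),2) for xr in ((-5,8),(8,26))])
E
```

```text
t20.45 tcp [ 522.4 -237.5   91.4] yaw 0.1918 pitchup -0.0025 roll -0.0004 F [-6.54 -1.76  2.63] M [-0.13   1.041  0.   ] w17.0
top [[[(-74.0, 9.4), (-67.0, -7.8), (-54.0, 10.4), (-44.0, -11.2), (43.0, 8.4)], [(42.0, 10.2)]]]
top [[(-64.0, 6.7), (-51.0, -9.4), (-28.0, 3.2), (5.0, 3.1), (22.0, 3.9), (42.0, -10.4), (59.0, 9.8), (68.0, -7.6), (75.0, 8.5)], [(-64.0, 6.0), (-50.0, -9.2), (-36.0, 5.3), (23.0, 3.7), (42.0, -8.6), (59.0, 9.5), (68.0, -6.5), (76.0, 7.9)]]
side [[[(-56.0, 13.0), (-44.0, -16.5), (-9.0, 2.6), (10.0, -2.7), (35.0, -3.0), (44.0, 15.5)], [(-71.0, -6.3), (-63.0, 28.0), (-53.0, 3.4), (-41.0, -15.0), (-7.0, 2.0), (8.0, -2.8), (44.0, 16.0)]]]
side [[(-52.0, -12.4), (-38.0, 8.4), (-15.0, -3.9), (2.0, 3.3), (20.0, 4.2), (42.0, -13.9), (61.0, 13.9), (72.0, -6.3)], [(-52.0, -12.6), (-36.0, 7.2), (-14.0, -2.1), (22.0, 4.7), (42.0, -11.7), (61.0, 13.7), (72.0, -6.8)]]
```

View pics/a19.png

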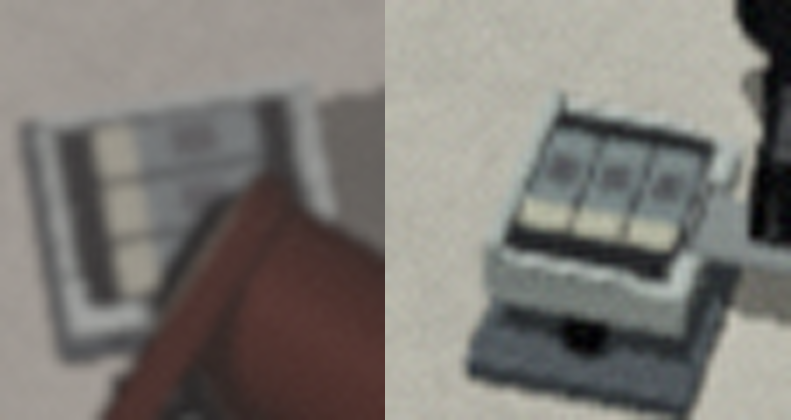

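```bash
python3 -m handwheel '[{"dx":0,"dy":0,"dz":1,"rx":0,"ry":0,"rz":0,"grip":0},{"dx":0,"dy":0,"dz":2.5,"rx":0,"ry":0,"rz":0,"grip":0},{"dx":0,"dy":0,"dz":4,"rx":0,"ry":0,"rz":0,"grip":0},{"dx":0,"dy":0,"dz":4,"rx":0,"ry":0,"rz":0,"grip":0}]'>/dev/null; python3 - <<'E'
from h import *
st();st()
for p in((353,280),(370,273),(410,320),(398,328)): print(plane("top",p,5)[:2])
E
```

```text
t20.95 tcp [ 519.5 -238.    91.2] yaw 0.1918 pitchup 0.0004 roll -0.0000 F [ 0.62  0.17 -1.77] M [-0.03   0.033  0.03 ] w17.0
t20.95 tcp [ 519.5 -238.    91.2] yaw 0.1918 pitchup 0.0004 roll -0.0000 F [ 0.62  0.17 -1.77] M [-0.03   0.033  0.03 ] w17.0
[ 317.068903  -254.6936698]
[ 342.0166197  -311.68132685]
[ 189.62743325 -446.2535872 ]
[ 162.2555952  -406.32708173]
```

```bash
python3 -m handwheel '[{"dx":0,"dy":0,"dz":5,"rx":0,"ry":0,"rz":0,"grip":0},{"dx":0,"dy":0,"dz":15,"rx":0,"ry":0,"rz":0,"grip":0},{"dx":0,"dy":0,"dz":30,"rx":0,"ry":0,"rz":0,"grip":0},{"dx":0,"dy":0,"dz":48,"rx":0,"ry":0,"rz":0,"grip":0},{"dx":0,"dy":0,"dz":68,"rx":0,"ry":0,"rz":0,"grip":0},{"dx":0,"dy":0,"dz":88,"rx":0,"ry":0,"rz":0,"grip":0},{"dx":0,"dy":0,"dz":106,"rx":0,"ry":0,"rz":0,"grip":0},{"dx":0,"dy":0,"dz":112,"rx":0,"ry":0,"rz":0,"grip":0}]'; python3 - <<'E'
from h import *
st()
t=r.grab_frame("top");q=r.grab_frame("side");st();cv2.imwrite("pics/s20.png",q);cv2.imwrite("pics/t20.png",t);cv2.imwrite("pics/a20.png",np.hstack([crop(t,310,150,75,90,5),crop(q,265,110,80,90,5)]))
c=(616.3,-220.7);y=.183
for n in("top","side"):
  print(n,[[edges(prof(n,f"pics/{n[0]}{k}.png",93,y,c,(-75,66),yr,'x'),2) for yr in((42,50),(-48,-42))] for k in (20,)])
  print(n,[edges(prof(n,f"pics/{n[0]}20.png",93,y,c,xr,(-85,86),'y'),2) for xr in ((-35,-20),(8,26))])
E
```

```text
time_s: 21.95
tcp_pos: [408.2, -259.6, 91.2]
eef_rot: [-3.121, 1.571, 0.211]
force: [0.8, -0.6, -1.6]
width: 17.1
t21.95 tcp [ 408.2 -259.6   91.2] yaw 0.1905 pitchup 0.0000 roll -0.0000 F [ 0.81 -0.6  -1.61] M [-0.036  0.085  0.045] w17.1
t22.05 tcp [ 409.  -259.6   91.4] yaw 0.1908 pitchup 0.0004 roll 0.0003 F [ 0.2  -0.4  -1.65] M [-0.001  0.03   0.002] w17.3
top [[[(-67.0, -9.8), (-54.0, 10.1), (-44.0, -10.3), (43.0, 8.2)], [(-65.0, -8.6), (-55.0, 9.6), (-42.0, -11.7), (42.0, 10.0)]]]
top [[(-63.0, 6.2), (-51.0, -9.7), (-36.0, 6.7), (-16.0, -2.4), (4.0, 2.1), (22.0, 3.6), (42.0, -9.8), (58.0, 9.4), (67.0, -6.6), (76.0, 7.4)], [(-64.0, 5.9), (-50.0, -9.3), (-35.0, 5.5), (23.0, 3.4), (42.0, -8.3), (59.0, 9.4), (68.0, -6.4), (76.0, 7.7)]]
side [[[(-67.0, -5.1), (-59.0, 16.3), (-43.0, -17.1), (-34.0, 2.0), (10.0, -2.3), (36.0, -3.6), (44.0, 16.4)], [(-59.0, -3.8), (-53.0, 3.3), (-45.0, -8.9), (-41.0, -15.3), (44.0, 16.0)]]]
side [[(-50.0, -12.3), (-37.0, 7.3), (-17.0, -3.1), (5.0, 3.1), (21.0, 4.6), (42.0, -12.9), (64.0, 12.7), (74.0, -4.6)], [(-51.0, -12.5), (-36.0, 7.2), (22.0, 4.6), (42.0, -12.1), (61.0, 13.6), (72.0, -6.6)]]
```

View pics/a20.png

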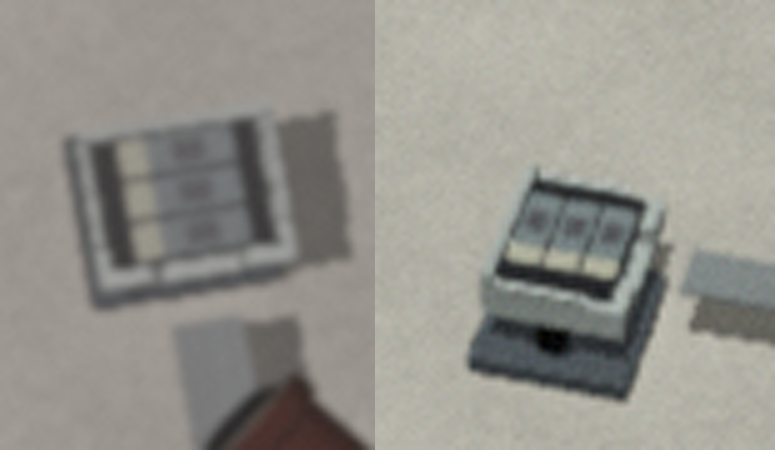

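```bash
python3 - <<'E'
from h import *
c=(616.3,-220.7);y=.183
def sub(n,f,z,lo,hi,yr,sgn,axis='x'):
    p,v=prof(n,f,z,y,c,(lo,hi),yr,'x',.5) if axis=='x' else prof(n,f,z,y,c,yr,(lo,hi),'y',.5)
    d=np.clip(sgn*np.gradient(v),0,None); d[d<.4*d.max()]=0; return (p*d).sum()/d.sum()
for n in("top","side"):
  f=f"pics/{n[0]}20.png"
  m=np.arange(-44,45,8.)
  for nm,z,lo,hi,s in (("ledge near edge z85",85,-62,-49,1),("tray near z93",93,-50,-36,-1),("tray far",93,35,50,1)):
    e=np.array([sub(n,f,z,lo,hi,(a-4,a+4),s) for a in m]); k=np.polyfit(m,e,1); print(n,nm,"mid %.1f yaw rel %.3f"%(k[1],-k[0]),"res %.2f"%np.std(e-np.polyval(k,m)))
  m=np.arange(-22,35,6.)
  for nm,z,lo,hi,s in (("guide +y out z92",92,62,73,-1),("tray +y",93,50,62,1),("tray -y",93,-58,-45,-1),("guide -y out",92,-70,-58,1)):
    e=np.array([sub(n,f,z,lo,hi,(a-4,a+4),s,'y') for a in m]); k=np.polyfit(m,e,1); print(n,nm,"mid %.1f yaw rel %.3f"%(k[1],k[0]),"res %.2f"%np.std(e-np.polyval(k,m)))
E
```

```text
top ledge near edge z85 mid -54.4 yaw rel 0.012 res 0.63
top tray near z93 mid -43.6 yaw rel 0.025 res 1.02
top tray far mid 44.5 yaw rel -0.023 res 0.73
top guide +y out z92 mid 67.6 yaw rel 0.003 res 0.12
top tray +y mid 58.2 yaw rel 0.005 res 0.20
top tray -y mid -51.1 yaw rel 0.001 res 0.64
top guide -y out mid -64.1 yaw rel 0.001 res 0.28
side ledge near edge z85 mid -54.6 yaw rel 0.061 res 1.33
side tray near z93 mid -44.5 yaw rel 0.031 res 0.85
side tray far mid 45.2 yaw rel -0.008 res 0.71
side guide +y out z92 mid 70.3 yaw rel 0.003 res 0.52
side tray +y mid 59.4 yaw rel 0.015 res 0.32
side tray -y mid -51.2 yaw rel 0.001 res 0.37
side guide -y out mid nan yaw rel nan res nan<stdin>:5: RuntimeWarning: invalid value encountered in scalar divide
```

```bash
python3 -m handwheel '[{"dx":0,"dy":-15,"dz":0,"rx":0,"ry":0,"rz":0,"grip":0},{"dx":0,"dy":-40,"dz":0,"rx":0,"ry":0,"rz":0,"grip":0},{"dx":0,"dy":-70,"dz":0,"rx":0,"ry":0,"rz":0,"grip":0},{"dx":0,"dy":-100,"dz":-4,"rx":0,"ry":0,"rz":0,"grip":0},{"dx":10,"dy":-122,"dz":-8,"rx":0,"ry":0,"rz":0,"grip":0},{"dx":30,"dy":-128,"dz":-10,"rx":0,"ry":0,"rz":0,"grip":0},{"dx":50,"dy":-128,"dz":-10,"rx":0,"ry":0,"rz":0,"grip":0},{"dx":60,"dy":-128,"dz":-10,"rx":0,"ry":0,"rz":0,"grip":0}]'; python3 -m handwheel '[{"dx":8,"dy":0,"dz":0,"rx":0,"ry":0,"rz":0,"grip":0},{"dx":13,"dy":0,"dz":0,"rx":0,"ry":0,"rz":0,"grip":0},{"dx":14,"dy":0,"dz":0,"rx":0,"ry":0,"rz":0,"grip":0},{"dx":14,"dy":0,"dz":0,"rx":0,"ry":0,"rz":0,"grip":0},{"dx":14,"dy":0,"dz":0,"rx":0,"ry":0,"rz":0,"grip":0}]'>/dev/null;python3 -c "
from h import *
st()"
```

```text
time_s: 23.05
tcp_pos: [394.3, -130.5, 30.2]
eef_rot: [-0.838, 1.569, 2.497]
force: [0.3, -0.5, -2.4]
width: 17.2
t23.68 tcp [ 395.2 -132.1   17.7] yaw 0.1916 pitchup 0.0007 roll 0.0005 F [-0.    0.29 -2.4 ] M [0.011 0.033 0.002] w17.1
```

```bash
python3 -m handwheel '[{"dx":1,"dy":0,"dz":0,"rx":0,"ry":0,"rz":0,"grip":0},{"dx":2,"dy":0,"dz":0,"rx":0,"ry":0,"rz":0,"grip":0},{"dx":2.7,"dy":0,"dz":0,"rx":0,"ry":0,"rz":0,"grip":0},{"dx":2.7,"dy":0,"dz":0,"rx":0,"ry":0,"rz":0,"grip":0},{"dx":2.7,"dy":0,"dz":0,"rx":0,"ry":0,"rz":0,"grip":0}]'>/dev/null;python3 -c "
from h import *
st()"; python3 -m handwheel '[{"dx":0.4,"dy":0,"dz":0,"rx":0,"ry":0,"rz":0,"grip":0},{"dx":0.4,"dy":0,"dz":0,"rx":0,"ry":0,"rz":0,"grip":0},{"dx":0.4,"dy":0,"dz":0,"rx":0,"ry":0,"rz":0,"grip":0}]'>/dev/null;python3 -c "
from h import *
st()"
```

```text
t24.30 tcp [ 394.9 -131.8   14.6] yaw 0.1918 pitchup 0.0000 roll -0.0000 F [-0.71  0.53 -2.24] M [-0.016  0.004 -0.001] w17.3
t24.68 tcp [ 395.  -131.9   14.5] yaw 0.1919 pitchup -0.0002 roll -0.0001 F [-3.58  1.92  4.17] M [ 0.176  0.418 -0.006] w17.1
```

```bash
python3 -m handwheel '[{"dx":0,"dy":0,"dz":0,"rx":0,"ry":0,"rz":0,"grip":0.3},{"dx":0,"dy":0,"dz":0,"rx":0,"ry":0,"rz":0,"grip":0.6},{"dx":0,"dy":0,"dz":0,"rx":0,"ry":0,"rz":0,"grip":0.8},{"dx":0,"dy":0,"dz":0,"rx":0,"ry":0,"rz":0,"grip":0.8},{"dx":0,"dy":0,"dz":0,"rx":0,"ry":0,"rz":0,"grip":0.8}]'; python3 -m handwheel '[{"dx":-10,"dy":0,"dz":0,"rx":0,"ry":0,"rz":0,"grip":0.8},{"dx":-30,"dy":0,"dz":0,"rx":0,"ry":0,"rz":0,"grip":0.8},{"dx":-60,"dy":0,"dz":0,"rx":0,"ry":0,"rz":0,"grip":0.8},{"dx":-100,"dy":0,"dz":0,"rx":0,"ry":0,"rz":0,"grip":0.8},{"dx":-140,"dy":0,"dz":0,"rx":0,"ry":0,"rz":0,"grip":0.8},{"dx":-160,"dy":0,"dz":0,"rx":0,"ry":0,"rz":0,"grip":0.8},{"dx":-160,"dy":0,"dz":0,"rx":0,"ry":0,"rz":0,"grip":0.8},{"dx":-160,"dy":0,"dz":0,"rx":0,"ry":0,"rz":0,"grip":0.8}]'; python3 - <<'E'
from h import *
st()
t=r.grab_frame("top");q=r.grab_frame("side");cv2.imwrite("pics/s21.png",q);cv2.imwrite("pics/t21.png",t);cv2.imwrite("pics/a21.png",np.hstack([crop(t,280,150,100,120,4),crop(q,265,110,95,120,4)]))
E
```

```text
time_s: 25.3
tcp_pos: [394.9, -131.9, 14.2]
eef_rot: [2.687, 1.571, -0.263]
force: [0.3, 0.2, -0.9]
width: 68.1
time_s: 26.3
tcp_pos: [394.4, -131.6, 173.3]
eef_rot: [-0.716, 1.569, 2.617]
force: [0.3, -0.2, 0.4]
width: 68.4
t26.30 tcp [ 394.4 -131.6  173.3] yaw 0.1918 pitchup -0.0010 roll -0.0009 F [ 0.27 -0.21  0.43] M [-0.001 -0.023  0.006] w68.4
```

View pics/a21.png

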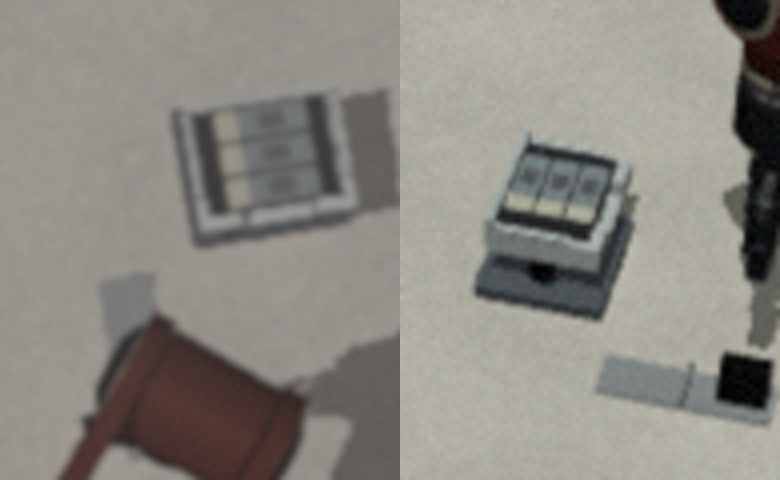

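View pics/s21.png

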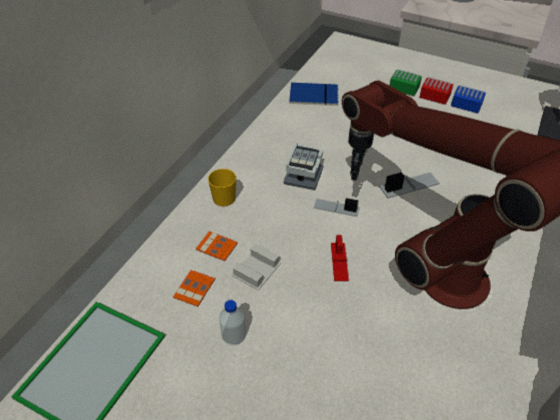

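```bash
python3 -c "
from workcell import r
print(r.hand_in()); print(r.read_state()['time_s'])"
```

```text
the job is handed in; nothing more can be done
None
the job is handed in; nothing more can be done
```

The tray is home on the stage, the lifter lies released on the bench, and the job was handed in at about 26 s of the 67 s allowed. `hand_in()` reports no verdict, so what follows rests on my own measurements.

**What I did**
- I gripped the small grey lifter and slid its blade under the metal tray in the rack. I lifted the tray and carried it to the stage; the wrist force rose by about 2.2 N under its weight.
- I felt the ledges at about 85 mm and set the tray down there. I then pushed it with the heel until it stopped moving; the push reached about 6.5 N.
- I drew the blade out, laid the lifter on bare bench, opened the gripper and raised it clear.

**Last checks**
- **Position against the stop:** no gap shows between tray and stop bar, and I estimate the far edge is within about 1–2 mm of it. The cameras read 10–11 mm from the ledge's near end to the tray, where 12 mm is expected. The tray's own length also read 88 mm instead of 84, so I put that down to edge blur.
- **Sideways and squareness:** the tray sits about 2 mm to the left of centre (limit 8 mm). Its side edges are parallel to the guides within about 0.01 rad. The near and far edges alone gave noisier readings, up to 0.03 rad; the limit is 0.07.
- **Lifter and robot:** the lifter looks flat in both pictures, and the wrist force is back near zero.
- **Bystanders:** the tub and bottle look unmoved in the last side picture. The timer was hidden behind the arm in that picture, and I did not check it in the last top one. No move went near it.

**Slips and oddities:** the first move command was refused for missing keys and nothing moved. While pushing, the lifter also showed about 5 N upward, which went away once I backed off.

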